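# Put the loupe and the test probe away on the repair bench

## Task

Put the two tools away: first turn the rotary tool stand by its crank until the empty hook faces the front, in line over the pointer on the foot, then hang the loupe on that hook by its bail and let go of it. Then press the test probe down past the sprung jaw until it sits fully home in both forks of the clip, with the jaw closed over it. Keep the loupe upright, leave the empty-hook side of the stand facing front, and do not disturb the other things on the bench.

Things in the scene. Friction and masses are not known exactly. Their poses are not given: they have to be found in the camera images.
- stand: Rotary tool stand, fixed: round foot 150 mm across, aluminium pointer at its front. Origin on the bench on the upright turning axis; -x is the front (pointer; roughly towards the robot). On it a carousel: column 30 mm across, 190 mm high, four hooks 90 degrees apart, crank on top. Three hooks carry small tools, fixed on, out to 100 mm from the axis, 50 to 175 mm above the bench; one is empty.
- carousel (a joint): Angle of the carousel about the upright axis, counter-clockwise seen from above; 0 (or a full turn) when the empty hook points exactly to the front. Turns freely either way more than a full turn, with light friction (0.06 N m), and stays where it is left.
- hook (a point): The empty hook's seat: on top of its level arm, 80 mm from the turning axis, 168 mm above the bench. The arm, a 7 mm steel rod, points straight out from the column (this point's -x is outwards, z up) and ends 107 mm from the axis in an upturned tip that rises to 184 mm above the bench.
- crank_knob (a point): Middle of the crank's upright knob: black, 14 mm diameter, 40 mm high (from 200 to 240 mm above the bench), free to spin about itself, 55 mm from the turning axis on a flat 18 mm wide bar, on the side exactly opposite the empty hook.
- loupe_mid (a point): Centre (44.5 mm up) of the loose stand loupe, 0.12 kg: black body 46 mm across, 30 mm high, under a rectangular steel bail: two upright legs (8 x 6 mm), 46 mm over their outer faces along y, 8 mm thick along x. Window 34 mm wide, 30 to 82 mm up; crossbar above it, top at 89 mm. Hung, the crossbar rests on the hook's arm inside the tip, and this centre is 37.5 mm below the hook's seat.
- clip: Clip holder, fixed: steel plate 66 x 150 mm, 6 mm high; two grey forks, 12 mm thick, 55 mm either side of the middle along y (98 mm free between). The rod lies along y, either way round. Slots open upwards, 15 mm wide in x, floor 44 mm above the bench, walls to 62 mm, flared to 76 mm. The +y fork has a 95 mm post on its +x side with the jaw. Origin on the bench under the middle.
- clip_seat (a point): Where the probe's centre lies when fully home: middle between the two forks, 50 mm above the bench; axes as clip.
- jaw (a joint): Sprung steel jaw of the +y fork, 10 mm wide and 30 mm long: hinged at 87 mm height at the slot's +x side, it slopes down across the slot to its middle, just above where the rod ends up. 0 = closed; grows to 0.62 as the rod pushes it down and aside (a few newtons); it springs shut above the rod once the rod is down.
- probe_mid (a point): Test probe, loose, 0.06 kg, lying on the bench: black round barrel of 12 mm diameter, 150 mm long along its x axis (a thin steel needle adds 22 mm at +x), with a square rubber grip sleeve 16 mm by 16 mm and 44 mm long in the middle. The point is the centre of barrel and sleeve, 8 mm above the bench at the start.
- dispenser: Bystander: blue dispenser bottle, 52 mm diameter, 125 mm high; origin under its centre.
- spool: Bystander: grey spool standing on its end, 54 mm diameter, 44 mm high; origin under its centre.
- terminals: Bystander: white terminal block 36 mm by 90 mm (y), 30 mm high; origin under its centre.
- display: Bystander: green circuit board 90 mm by 130 mm (y) on four standoffs with yellow displays, 26 mm high; origin under its centre.
- meter: Bystander: yellow hand-held meter lying flat, 155 mm (x) by 80 mm, 40 mm high; origin under its centre.
- driver: Bystander: screwdriver lying flat, 180 mm long along its x axis; origin under its centre.
Mind the look-alikes: they are no part of the job. What is shaped like the part that bears probe_mid but blue is not meant. Of the things that look like the stand, the larger one is meant.

How it is judged:
By the outcome, as a careful person would: the job done as asked, in the order asked, and still so for the second after the job is handed in, with the robot touching nothing.
It also fails if it takes over 72 s, if anything falls off the work surface, if the arm or the gripper's body presses on something with over 40 N, if the wrist force passes 120 N, or if a joint passes its speed limit or range.

## Robot

A 7-joint arm with a two-finger parallel gripper is mounted at the origin on the work surface. World frame = base frame: x ahead of the robot, y to its left, z up, the work surface at z = 0. Lengths are in m, angles in rad, forces in N, time in s.
With the tool pointing down it reaches from about 0.4 to 0.875 m from the base axis. Payload 19.3 kg.
Tool frame: the origin (TCP) lies at the very end of the fingers, on their centre line; the grasp point (between the pads) lies 19 mm behind it; z points along the fingers, y is the line along which they close (so a half turn about z gives the same grasp; the last joint's range is limited). The gripper opens to 85 mm and grips with 20 to 120 N. Pads are 22 mm wide; open, the fingers measure 114 mm over their backs; the gripper's body (76 mm by 85 mm) begins 54 mm behind the grasp point. The pads swing forward as they close: fully open they stand 13 mm farther back than shut.
Start: joints at [1.253, 0.521, -0.036, 1.599, 0.021, 1.021, -0.113], TCP at [0.153, -0.606, 0.21] pointing down, gripper open.
Joint ranges: [-2.91, 2.91], [-0.3, 2.13], [-1.5, 1.42], [0.17, 2.43], [-1.26, 4.41], [0.16, 1.93], [-2.52, 2.52]. Speed limits (rad/s): [1.89, 1.89, 2.39, 2.39, 3.01, 3.01, 3.01].

## Interface

Orientations are given as [roll, pitch, yaw] about the fixed x, y, z axes, in that order (R = Rz(yaw) Ry(pitch) Rx(roll)).
In Python, from workcell import bot gives the robot as it stands. The module is installed in compiled form; this text tells all that it offers.
- The arm moves only by the tool apply_moves, never from a script. Its arguments are lists of equal length, an entry for each row: "claw": the finger opening in m, from 0 to 0.0854; "xyz": the shift along the tool's x, y, z in m, a list of three; "twist": the turn, a rotation vector about the tool's x, y, z in rad, a list of three. A call has 1 to 20 rows; each row shifts and turns the commanded pose from where the row before left it, along the tool's axes as they then stand; what a row does not reach is not made up. A row lasts 1/10 s, in which the tool goes at most 50 mm and 8.59 degrees, less where a joint would pass 70% of its speed; a pose out of reach is approached as far as the arm can. A call with a gripper value outside its range is refused whole. The fingers move at their own pace and stop on an object; "force" is the grip in N (left out, the last holds). Time passes only in rows, so rows that do not move let the fingers close. It gives the time, the measured TCP pose, the force, the opening and the grip force at its end, in the units of the state.
- bot.observe(): the state, without advancing time (a new reading comes with each control period).
- bot.grab_frame(name): name is "scene" or "top" or "wrist"; returns a dict with "img" (400x640x3 uint8, red, green, blue), "vfov" (degrees; the focal length in pixels is half the picture's height over the tangent of half this angle, whatever the lens; pixels are square), "cx", "cy" (the principal point, pixels), "view" (4x4, takes a point from world to camera coordinates). Camera axes: x right, y up, looking along -z (the intrinsics and any distortion apply to the point x, -y, -z); pixel columns grow to the right and rows downward; lengths in m; the calibration is good to about 2 mm. A picture is of the moment at which its call begins. There is no depth.
- bot.job_done(): hands the job in; it is judged then, once.
Trained networks look in the newest picture that a camera, given by its name, has taken for a name from the list of things; names that differ only in an ending like _2 or _b are one class to them, and where a whole thing is asked for, a point or a joint stands for the part that bears it (a point fixed in the world has none). Each returns a list of dicts, best first, with "score" (0 to 1); they miss things now and then, are a little off and sometimes report something else, mostly with a low value. They report only what shows in the picture. A call takes as long as a camera call. They do not tell look-alikes from the thing itself.
- bot.find_in(camera, query): "position" ([x, y, z] in m, in world coordinates, good to about 4 mm: the middle of the surface that is visible of it).
The state is a dict: "clock": time; "qpos": joint angles; "qd": joint speeds; "joint_efforts": joint torques, N m; "position": TCP position; "tool_rot": TCP orientation; "force": force on the tool from outside, world axes, zero at the start; "moment": the same for the moment, N m; "grip_width": finger opening in m; "finger_force": force on a finger pad.
Only numpy, scipy, OpenCV 4.12 (cv2) and the standard library are available. Lean on these libraries where they do the work, as an engineer would, in place of code of your own. Each camera call takes 0.05 s, during which the arm holds its last target. There are 200 camera calls.

## Working session

There is one attempt and no reset: what is moved stays moved. The work goes in short steps, Python scripts to look and compute and a tool call to move; the robot and the scene stay as the last step left them, time stands still between calls to the robot, and variables do not carry over. Pictures are saved under pics/ and viewed, at most 10 in all, crops included, and the job is handed in when it is done.

Besides the shell and the picture viewer there is one more tool, called after "Request:" as name(argument=value, ...) on one line, values as JSON. apply_moves: Moves the arm, as the interface text tells. Its arguments: {"type":"object","properties":{"claw":{"type":"array"},"xyz":{"type":"array"},"twist":{"type":"array"},"force":{"type":"number"}},"required":["claw","xyz","twist"]}

```bash
mkdir -p pics
cat > h.py <<'E'
import numpy as np,cv2
from workcell import bot
def save(n,fn):
    f=bot.grab_frame(n); cv2.imwrite('pics/'+fn,f['img'][:,:,::-1]); return f
def proj(f,P):
    V=np.array(f['view']);p=V[:3,:3]@np.array(P)+V[:3,3]
    F=200/np.tan(np.radians(f['vfov'])/2); return np.array([f['cx']+F*p[0]/-p[2], f['cy']-F*p[1]/-p[2]])
def ray(f,u,v,z):
    V=np.array(f['view']);F=200/np.tan(np.radians(f['vfov'])/2)
    d=V[:3,:3].T@np.array([(u-f['cx'])/F,-(v-f['cy'])/F,-1]);c=-V[:3,:3].T@V[:3,3]
    return c+d*(z-c[2])/d[2]
E
python3 - <<'E'
from h import *
np.set_printoptions(precision=3,suppress=True)
for n in ['top','scene']:
    f=save(n,n+'1.png'); print(n,f['vfov'],f['cx'],f['cy'],[k for k in f]); print(np.array(f['view']))
    for q in ['stand','carousel','hook','crank_knob','loupe_mid','clip','jaw','probe_mid','dispenser','spool','terminals','display','meter','driver']:
        try: print(q,[(np.round(d['position'],3).tolist(),round(d['score'],2)) for d in bot.find_in(n,q)][:4])
        except Exception as e: print(q,e)
s=bot.observe();print(s['clock'],s['position'],s['tool_rot'],s['force'])
E
```

```text
top 54.37276289278079 315.71992165374576 197.1145393589968 ['img', 'vfov', 'cx', 'cy', 'view']
[[-0.019 -0.999 -0.029  0.028]
 [ 0.994 -0.022  0.104 -0.514]
 [-0.105 -0.027  0.994 -1.284]
 [ 0.     0.     0.     1.   ]]
stand [([0.35, 0.117, 0.01], 0.87), ([0.613, -0.124, 0.012], 0.66)]
carousel [([0.61, -0.125, 0.171], 0.7)]
hook [([0.609, -0.118, 0.168], 0.8), ([0.355, 0.117, 0.116], 0.63)]
crank_knob [([0.436, 0.481, 0.034], 0.41)]
loupe_mid [([0.432, 0.246, 0.032], 0.48), ([0.609, -0.124, 0.012], 0.48)]
clip [([0.612, 0.146, 0.005], 0.95), ([0.358, -0.502, 0.023], 0.35)]
jaw [([0.612, -0.121, 0.168], 0.37)]
probe_mid [([0.191, -0.325, 0.012], 0.48), ([0.383, -0.242, 0.012], 0.46)]
dispenser [([0.453, -0.008, 0.089], 0.56)]
spool [([0.615, -0.363, 0.046], 0.52)]
terminals [([0.597, 0.345, 0.029], 0.65)]
display [([0.803, -0.027, 0.015], 0.73)]
meter [([0.438, 0.478, 0.031], 0.95)]
driver [([0.358, -0.5, 0.022], 0.78)]
scene 51.6370272695048 313.3758722747381 189.35531525686247 ['img', 'vfov', 'cx', 'cy', 'view']
[[-0.675  0.738  0.009  0.348]
 [-0.587 -0.545  0.598  0.198]
 [ 0.44
[... 202 characters left out ...]
k [([0.36, 0.115, 0.108], 0.81), ([0.618, -0.118, 0.162], 0.6)]
crank_knob [([0.62, -0.119, 0.164], 0.59)]
loupe_mid [([0.439, 0.248, 0.03], 0.73), ([0.627, -0.123, 0.079], 0.68)]
clip [([0.619, 0.152, 0.004], 0.89)]
jaw []
probe_mid [([0.382, -0.246, 0.014], 0.51)]
dispenser [([0.471, 0.001, 0.078], 0.82), ([0.451, 0.481, 0.033], 0.53)]
spool [([0.625, -0.36, 0.046], 0.66), ([0.452, 0.481, 0.036], 0.64)]
terminals [([0.612, 0.352, 0.032], 0.66), ([0.472, 0.001, 0.076], 0.54), ([0.625, -0.362, 0.047], 0.19)]
display [([0.803, -0.02, 0.02], 0.96)]
meter [([0.452, 0.483, 0.033], 0.81)]
driver [([0.363, -0.491, 0.022], 0.47)]
1.5 [ 0.153 -0.606  0.21 ] [-3.142  0.     0.248] [0.463 0.204 0.284]
```

View pics/top1.png

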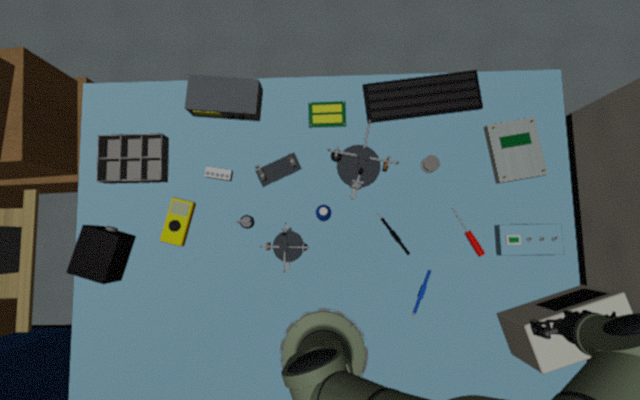

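View pics/scene1.png

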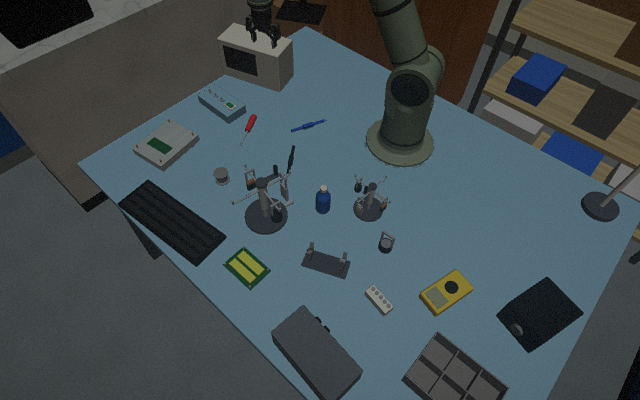

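Run:
```python
from h import *
t=cv2.imread('pics/top1.png');s=cv2.imread('pics/scene1.png')
c=lambda i,x,y,w,h,W,H:cv2.resize(i[y:y+h,x:x+w],(W,H),interpolation=cv2.INTER_CUBIC)
a=np.hstack([c(t,315,115,100,75,400,300),c(s,225,140,100,75,400,300)])
b=np.hstack([c(t,232,140,80,100,240,300),c(s,300,170,120,100,360,300),c(t,370,205,50,75,200,300)])
cv2.imwrite('pics/c1.png',np.vstack([a,b]))
```

```text
(no output)
```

View pics/c1.png

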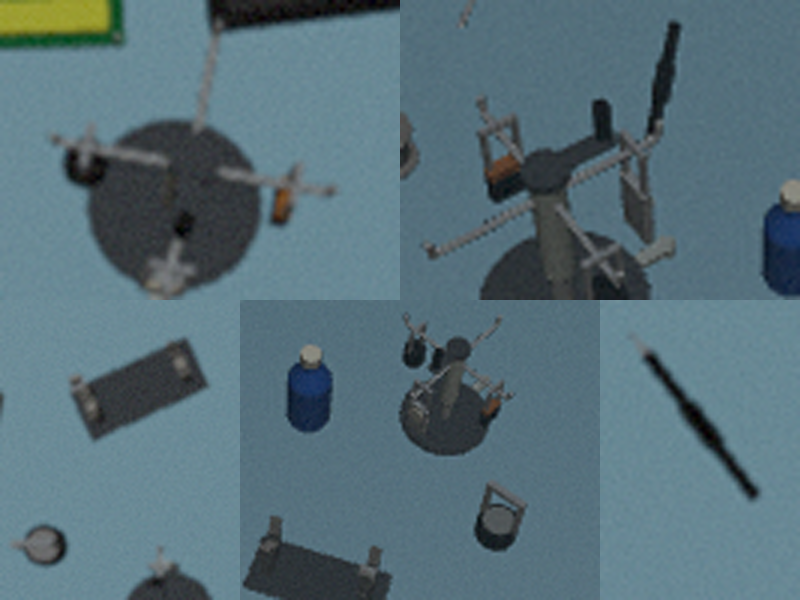

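Run:
```python
from h import *
np.set_printoptions(precision=4,suppress=True)
f=bot.grab_frame('top');g=bot.grab_frame('scene');w=bot.grab_frame('wrist')
T=lambda x,y,z:ray(f,315+x/4,115+y/4,z)
S=lambda x,y,z:ray(g,225+(x-400)/4,140+y/4,z)
print('foot ctr top',T(175,205,.01),'knob',T(183,223,.24),T(183,223,.24),'hooktip',T(216,20,.184),'hook arm at column',T(200,125,.168))
print('arms L',T(55,140,.18),'R',T(333,190,.18),)
print('scene knob',S(602,103,.24),'col top',S(545,165,.195),'tip',S(432,250,.175),'pointer',S(655,247,.01))
C=lambda x,y,z:ray(f,232+x/3,140+(y-300)/3,z)
print('plate',[C(*p,.006) for p in [(67,389),(185,338),(208,382),(95,439)]])
print('fork',C(88,402,.07),C(181,360,.07),'post',C(76,382,.095))
print('loupe body',C(45,545,.03))
P=lambda x,y,z:ray(f,370+(x-600)/4,205+(y-300)/4,z)
print('probe ends',P(645,350,.008),P(755,495,.008),'sleeve',P(697,415,.012),'needle',P(632,335,.008))
print('wrist',w['vfov'],w['cx'],w['cy']);V=np.array(w['view']);print(V,-V[:3,:3].T@V[:3,3])
```

```text
foot ctr top [ 0.6192 -0.1316  0.01  ] knob [ 0.5639 -0.117   0.24  ] [ 0.5639 -0.117   0.24  ] hooktip [ 0.7277 -0.1517  0.184 ] hook arm at column [ 0.6512 -0.1387  0.168 ]
arms L [ 0.6397 -0.0285  0.18  ] R [ 0.5964 -0.2347  0.18  ]
scene knob [ 0.5649 -0.1175  0.24  ] col top [ 0.6158 -0.134   0.195 ] tip [ 0.723  -0.1498  0.175 ] pointer [ 0.5255 -0.1111  0.01  ]
plate [array([0.6167, 0.2289, 0.006 ]), array([0.6731, 0.0917, 0.006 ]), array([0.6209, 0.0658, 0.006 ]), array([0.5578, 0.1968, 0.006 ])]
fork [0.5901 0.1939 0.07  ] [0.6343 0.0911 0.07  ] post [0.608  0.2026 0.095 ]
loupe body [0.4362 0.2496 0.03  ]
probe ends [ 0.4421 -0.2022  0.008 ] [ 0.3191 -0.2893  0.008 ] sleeve [ 0.3865 -0.2431  0.012 ] needle [ 0.455  -0.1917  0.008 ]
wrist 63.97620167443515 318.62924613523643 200.64613640041225
[[ 0.2442 -0.9697  0.0011 -0.6263]
 [ 0.9199  0.2313 -0.3166  0.0412]
 [ 0.3067  0.0783  0.9486 -0.3807]
 [ 0.      0.      0.      1.    ]] [ 0.2318 -0.587   0.3749]
```

The composite shows the empty hook pointing away from the robot, with its tip at about (216,20), and the crank knob towards the robot at (183,223). The pointer block is at (655,247). The clip's post is on its left fork at (76,382). The loupe is at (45,545) and the probe lies diagonally from (645,350) to (755,495). The top and scene positions agree.

Request:
apply_moves(claw=[0.085, 0.085, 0.085, 0.085, 0.085, 0.085, 0.085, 0.085, 0.085, 0.085, 0.085, 0.085, 0.085, 0.085, 0.085, 0.085, 0.085, 0.085, 0.085, 0.085], xyz=[[0, 0, -0.0475], [0, 0, -0.0475], [0, 0, -0.0475], [0, 0, -0.0475], [0.0176, -0.035, 0], [0.0176, -0.035, 0], [0.0176, -0.035, 0], [0.0176, -0.035, 0], [0.0176, -0.035, 0], [0.0176, -0.035, 0], [0.0176, -0.035, 0], [0.0176, -0.035, 0], [0.0176, -0.035, 0], [0.0176, -0.035, 0], [0.0176, -0.035, 0], [0.0176, -0.035, 0], [0.0176, -0.035, 0], [0.0176, -0.035, 0], [0.0176, -0.035, 0], [0.0176, -0.035, 0]], twist=[[0, 0, 0.117], [0, 0, 0.117], [0, 0, 0.117], [0, 0, 0.117], [0, 0, 0], [0, 0, 0], [0, 0, 0], [0, 0, 0], [0, 0, 0], [0, 0, 0], [0, 0, 0], [0, 0, 0], [0, 0, 0], [0, 0, 0], [0, 0, 0], [0, 0, 0], [0, 0, 0], [0, 0, 0], [0, 0, 0], [0, 0, 0]])

```text
clock: 3.65
position: [0.5512, -0.1197, 0.4002]
tool_rot: [3.142, -0.0, -0.22]
force: [-0.7, -0.5, 0.3]
grip_width: 0.0847
finger_force: 0.0
```

Run:
```python
from h import *
np.set_printoptions(precision=4,suppress=True)
f=save('wrist','w1.png'); s=bot.observe(); print(s['qpos'])
import pickle;pickle.dump(f,open('w1.pkl','wb'))
for P in [(.618,-.132,.195),(.564,-.117,.24),(.5255,-.1111,.01),(.617,.1458,.006)]: print(proj(f,P))
for q in ['stand','hook','crank_knob','clip','jaw']:
    print(q,[(np.round(d['position'],3).tolist(),round(d['score'],2)) for d in bot.find_in('wrist',q)][:3])
```

```text
[ 0.3093  0.2976 -0.2837  1.4642  0.0805  1.3911 -1.7619]
[314.9734 106.7094]
[312.0455 164.8541]
[316.1952 159.1353]
[159.7073 139.9395]
stand [([0.624, -0.131, 0.012], 0.66), ([0.362, 0.098, 0.011], 0.63)]
hook [([0.362, 0.072, 0.089], 0.63)]
crank_knob [([0.567, -0.121, 0.237], 0.79), ([0.442, 0.241, 0.035], 0.52)]
clip [([0.613, 0.154, 0.008], 0.74)]
jaw [([0.596, 0.193, 0.072], 0.38)]
```

View pics/w1.png

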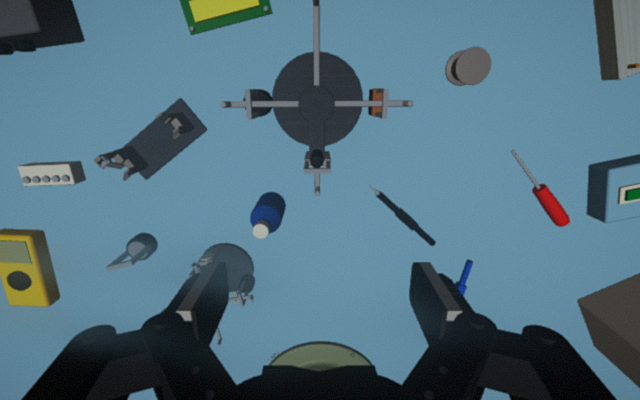

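The wrist view shows the empty hook pointing straight up the picture at column 317. The crank knob is at (318,156) in front of a hung tool, and the foot spans columns 272–362 and rows 51–146. The clip is on the left, its jaw post at (110,158).

Run:
```python
from h import *
import pickle
np.set_printoptions(precision=4,suppress=True)
f=pickle.load(open('w1.pkl','rb')); I=f['img'].astype(int)
print('foot',ray(f,317.3,98,.01),[ray(f,*p,.01) for p in [(272,98),(362.5,98),(317,51.5)]])
print('hook arm',ray(f,317,5,.175),ray(f,317,80,.168),'arms',ray(f,224,104,.175),ray(f,411,104,.175))
for z in(.24,.2):print('knob',ray(f,318,155,z))
c=cv2.resize(f['img'][60:200,240:400],(800,700),interpolation=cv2.INTER_CUBIC)[:600,:,::-1]
d=cv2.resize(f['img'][90:190,85:215],(780,600),interpolation=cv2.INTER_CUBIC)[:,:,::-1]
cv2.imwrite('pics/c2.png',np.hstack([c[:,150:650:1][:, :400],d[:, :400]]))
```

```text
foot [ 0.6245 -0.1355  0.01  ] [array([ 0.641 , -0.0626,  0.01  ]), array([ 0.6081, -0.2083,  0.01  ]), array([ 0.6929, -0.1505,  0.01  ])]
hook arm [ 0.7184 -0.157   0.175 ] [ 0.6456 -0.1405  0.168 ] arms [ 0.6436 -0.0288  0.175 ] [ 0.5957 -0.2416  0.175 ]
knob [ 0.5726 -0.1252  0.24  ]
knob [ 0.5655 -0.1236  0.2   ]
```

View pics/c2.png

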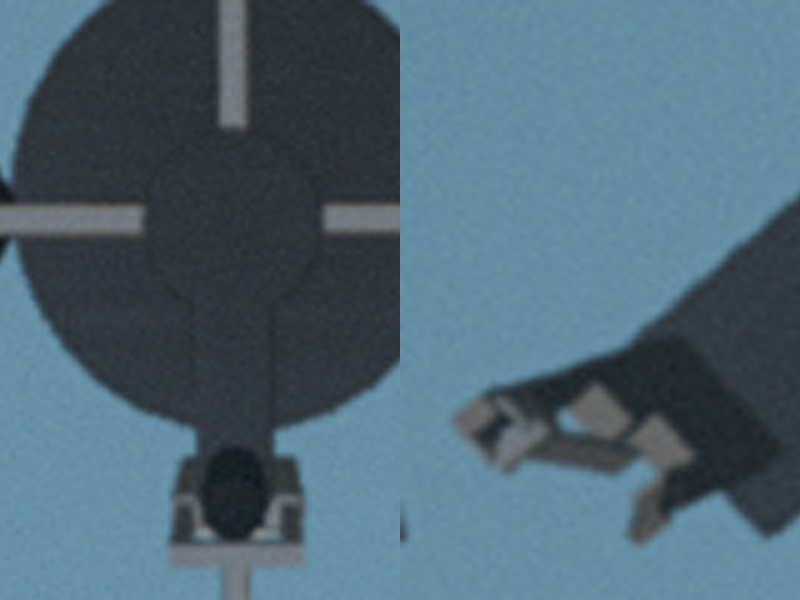

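Run:
```python
from h import *
import pickle
np.set_printoptions(precision=4,suppress=True)
f=pickle.load(open('w1.pkl','rb'))
print('hub',ray(f,316.6,104,.2),'knobtop',ray(f,317,161.6,.24),'knobbase',ray(f,317,155.6,.2))
```

```text
hub [ 0.6205 -0.1345  0.2   ] knobtop [ 0.5662 -0.1227  0.24  ] knobbase [ 0.5651 -0.1223  0.2   ]
```

Request:
apply_moves(claw=[0.05, 0.05, 0.05, 0.05, 0.05, 0.05, 0.05, 0.05, 0.0, 0.0, 0.0, 0.0, 0.0], xyz=[[0.0149, -0.001, 0], [0, 0, 0.03], [0, 0, 0.03], [0, 0, 0.03], [0, 0, 0.03], [0, 0, 0.03], [0, 0, 0.024], [0, 0, 0.018], [0, 0, 0], [0, 0, 0], [0, 0, 0], [0, 0, 0], [0, 0, 0]], twist=[[0, 0, 0], [0, 0, 0], [0, 0, 0], [0, 0, 0], [0, 0, 0], [0, 0, 0], [0, 0, 0], [0, 0, 0], [0, 0, 0], [0, 0, 0], [0, 0, 0], [0, 0, 0], [0, 0, 0]], force=30)

```text
clock: 5.25
position: [0.5656, -0.1236, 0.2092]
tool_rot: [3.141, -0.002, -0.221]
force: [-1.3, -1.7, 7.9]
grip_width: 0.0119
finger_force: 29.8
```

Request:
apply_moves(claw=[0.0, 0.0, 0.0, 0.0, 0.0], xyz=[[0, 0, -0.004], [0.0008, 0.0096, 0], [0.0025, 0.0093, 0], [0.004, 0.0087, 0], [0, 0, 0]], twist=[[0, 0, 0], [0, 0, 0], [0, 0, 0], [0, 0, 0], [0, 0, 0]])

```text
clock: 5.75
position: [0.5675, -0.1531, 0.2118]
tool_rot: [-3.141, -0.002, -0.221]
force: [10.6, 3.8, -16.7]
grip_width: 0.0115
finger_force: 29.6
```

Run:
```python
from h import *
f=bot.grab_frame('scene');cv2.imwrite('pics/s2.png',cv2.resize(f['img'][120:250,190:340],(690,598),interpolation=cv2.INTER_CUBIC)[:,:,::-1])
print(bot.observe()['force'],bot.observe()['moment'])
```

```text
[  9.07622913   3.16324078 -16.96885897] [ 0.63085798 -2.10156655 -0.02506767]
```

View pics/s2.png

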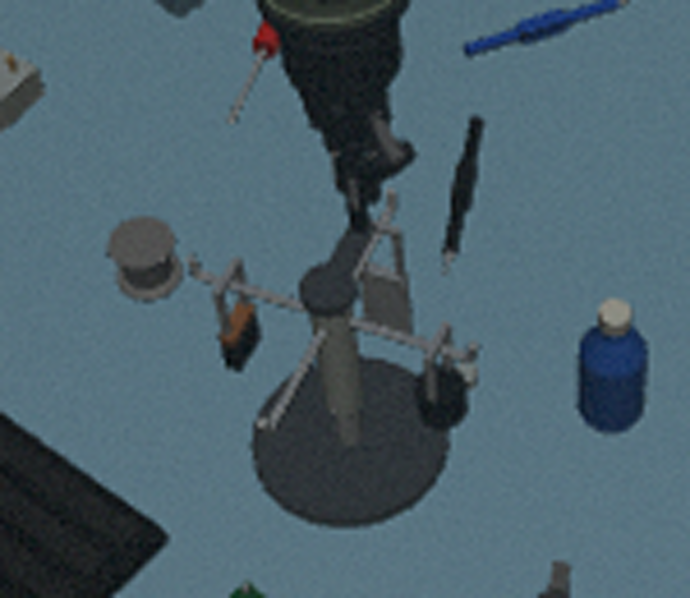

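Request:
apply_moves(claw=[0, 0, 0, 0, 0, 0, 0, 0, 0, 0, 0, 0, 0, 0, 0, 0], xyz=[[0.0055, 0.0078, 0.002], [0.0068, 0.0068, 0], [0.0078, 0.0055, 0], [0.0087, 0.004, 0], [0.0093, 0.0025, 0], [0.0096, 0.0008, 0], [0.0096, -0.0008, 0], [0.0093, -0.0025, 0], [0.0087, -0.004, 0], [0.0078, -0.0055, 0], [0.0068, -0.0068, 0], [0.0055, -0.0078, 0], [0.004, -0.0087, 0], [0.0025, -0.0093, 0], [0.0008, -0.0096, 0], [0, 0, 0]], twist=[[0, 0, 0], [0, 0, 0], [0, 0, 0], [0, 0, 0], [0, 0, 0], [0, 0, 0], [0, 0, 0], [0, 0, 0], [0, 0, 0], [0, 0, 0], [0, 0, 0], [0, 0, 0], [0, 0, 0], [0, 0, 0], [0, 0, 0], [0, 0, 0]])

```text
clock: 7.4
position: [0.6725, -0.1463, 0.2113]
tool_rot: [-3.141, 0.0, -0.219]
force: [-9.7, 5.0, 9.6]
grip_width: 0.0113
finger_force: 32.2
```

Request:
apply_moves(claw=[0.05, 0.05, 0.05, 0.05, 0.05, 0.05, 0.05, 0.05, 0.05, 0.05, 0.05], xyz=[[0, 0, 0], [0, 0, 0], [0, 0, 0], [0, 0, -0.03], [0, 0, -0.04], [0, 0, -0.04], [-0.03, 0, -0.04], [-0.04, 0, -0.04], [-0.04, 0, 0], [-0.035, 0, 0], [0, 0, 0]], twist=[[0, 0, 0], [0, 0, 0], [0, 0, 0], [0, 0, 0], [0, 0, 0], [0, 0, 0], [0, 0, 0], [0, 0, 0], [0, 0, 0], [0, 0, 0], [0, 0, 0]])

```text
clock: 8.5
position: [0.5327, -0.1165, 0.397]
tool_rot: [3.141, -0.002, -0.221]
force: [1.1, 0.1, 0.9]
grip_width: 0.0496
finger_force: 0.0
```

Run:
```python
from h import *
import pickle
f=save('wrist','w2.png');pickle.dump(f,open('w2.pkl','wb'));g=save('scene','s3.png');pickle.dump(g,open('s3.pkl','wb'))
A=(.6195,-.135)
for z in(.2,.01):
  p=proj(f,(*A,z));q=proj(f,(A[0]-.0976*.974,A[1]+.0976*.225,z));print(z,p,q)
u=cv2.resize(f['img'][50:200,260:370],(440,600),interpolation=cv2.INTER_CUBIC)
v=cv2.resize(g['img'][150:250,240:300],(360,600),interpolation=cv2.INTER_CUBIC)
cv2.imwrite('pics/c3.png',np.hstack([u,v])[:,:,::-1])
s=bot.observe();print(s['position'],s['tool_rot'])
```

```text
0.2 [316.20099412  86.90738719] [315.95708849 176.02174094]
0.01 [316.86231475  89.57010227] [316.66133785 149.43502496]
[ 0.5354697  -0.11705021  0.39617553] [ 3.14126061e+00 -1.57250090e-03 -2.20771173e-01]
```

View pics/c3.png

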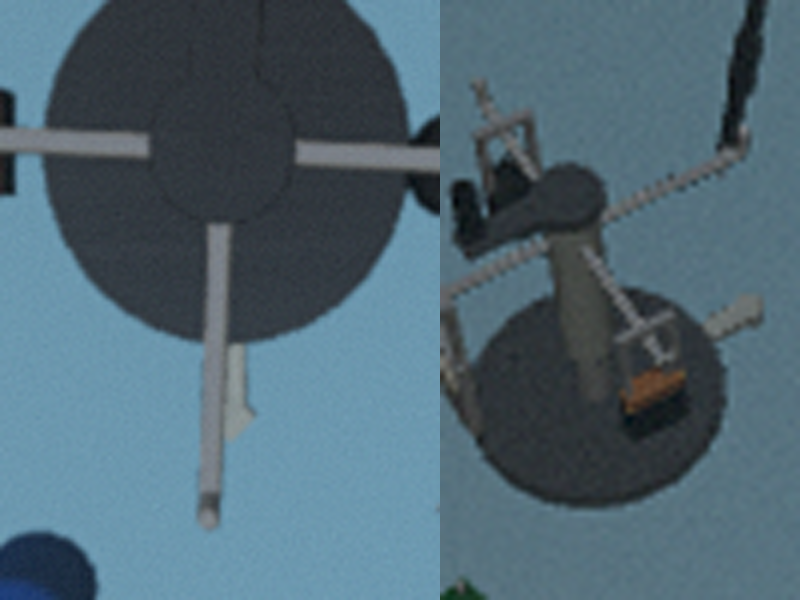

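The left crop shows the empty hook arm from (218,225) to its tip at (208,515). The pointer sits partly behind it on the right, around (238,400). The hook is therefore a few degrees clockwise of the pointer in the picture. I'll measure that numerically.

Run:
```python
from h import *
import pickle
np.set_printoptions(precision=4,suppress=True)
f=pickle.load(open('w2.pkl','rb'));I=f['img'].astype(int)
for r in range(128,182): print(r,' '.join('%3d'%(I[r,c,0]) for c in range(305,330)))
g=pickle.load(open('s3.pkl','rb'));J=g['img'].astype(int)
print()
for r in range(196,209): print(r,' '.join('%3d'%(J[r,c,0]) for c in range(280,298)))
```

```text
128  49  51  54  50  48  57  88 116 121 126 121  97  66  50  48  51  49  55  52  51  52  53  54  54  53
129  55  55  56  53  50  57  90 114 122 120 118  96  64  50  56  54  54  55  54  48  54  52  51  52  52
130  51  52  51  52  48  61  88 115 122 122 121  97  64  49  49  52  54  55  53  54  52  49  51  50  54
131  55  55  53  50  48  58  87 117 124 127 121  91  59  52  50  52  53  50  54  55  53  55  53  57  54
132  53  56  56  52  50  61  97 119 120 121 121  92  62  49  52  55  51  53  53  52  51  57  52  50  53
133  49  51  51  48  48  62 111 121 124 124 115  87  57  47  49  50  49  53  57  51  48  45  50  52  65
134  63  58  56  54  53  69 109 123 126 124 116  81  59  49  47  52  51  51  53  56  53  61  64  68  91
135  98  97  84  80  71  80 113 119 120 125 117  86  60  67  66  68  63  67  69  80  82  92  95  99 102
136 105 110 101 100  99 104 119 124 122 123 114  92  96 117 128 113  93  95  98 100 105 108 107 110 107
137 111 104 105 108 108 109 118 122 120 121 117 102 121 137 136 128 100 101 111 108 108 104 105 105 108
138 108 106 107 107 106 114 120 120 120 121 112  99 128 139 
[... 4804 characters left out ...]
  86  89  86  90
200  87  85  88  88  82  81  82  82  93 104 109 109 105  92  87  86  89  86
201  66  88  91  85  85  82  87  84 114 106 105 103 107  90  82  90  90  86
202  41  68  84  91  84  84 104 111 105 104 104 102  99  70  86  83  88  82
203  49  49  63  85 100 107 105 108 108 101  93  65  67  64  85  87  86  86
204  46  45  45  61 107 108 108  99  98  66  80  75  70  82  88  86  87  90
205  44  47  44  48  79 102 109  71  67  76  86  90  90  85  87  84  84  89
206  41  42  43  47  48  69  71  73  87  87  89  87  82  88  83  85  87  89
207  45  46  46  48  48  60  90  91  81  82  91  86  86  90  87  83  87  85
208  46  47  42  47  45  46  60  88  90  82  86  86  86  84  89  92  82  87
```

Request:
apply_moves(claw=[0.04, 0.04, 0.04, 0.04, 0.04, 0.04, 0.04, 0.04, 0.04, 0.04, 0, 0, 0, 0], xyz=[[0.035, 0, 0], [0.035, 0.0006, 0], [0.035, 0, 0], [0.0358, 0, 0], [0, 0, 0.035], [0, 0, 0.04], [0, 0, 0.04], [0, 0, 0.035], [0, 0, 0.02], [0, 0, 0.012], [0, 0, 0], [0, 0, 0], [0, 0, 0], [0, 0, 0]], twist=[[0, 0, 0], [0, 0, 0], [0, 0, 0], [0, 0, 0], [0, 0, 0], [0, 0, 0], [0, 0, 0], [0, 0, 0], [0, 0, 0], [0, 0, 0], [0, 0, 0], [0, 0, 0], [0, 0, 0], [0, 0, 0]], force=20)

```text
clock: 10.0
position: [0.6733, -0.148, 0.214]
tool_rot: [-3.141, -0.001, -0.22]
force: [1.9, -0.7, -5.8]
grip_width: 0.0117
finger_force: 19.7
```

Run:
```python
from h import *
s=bot.observe();print(s['clock'],s['position'],s['tool_rot'],s['force'],s['grip_width'])
```

```text
10.0 [ 0.67330999 -0.14798202  0.2140207 ] [-3.14146668e+00 -1.30497018e-03 -2.20205844e-01] [ 1.92180334 -0.71479745 -5.77850355] 0.011658948338815641
```

Request:
apply_moves(claw=[0, 0, 0.02, 0.04, 0.05, 0.05, 0.05, 0.05, 0.05, 0.05, 0.05, 0.05, 0.05], xyz=[[0, -0.002, 0], [0, 0, 0], [0, 0, 0], [0, 0, 0], [0, 0, 0], [0, 0, -0.03], [0, 0, -0.04], [0, 0, -0.04], [-0.03, 0, -0.04], [-0.04, 0, -0.036], [-0.04, 0, 0], [-0.03, 0, 0], [0, 0, 0]], twist=[[0, 0, 0], [0, 0, 0], [0, 0, 0], [0, 0, 0], [0, 0, 0], [0, 0, 0], [0, 0, 0], [0, 0, 0], [0, 0, 0], [0, 0, 0], [0, 0, 0], [0, 0, 0], [0, 0, 0]])

```text
clock: 11.3
position: [0.5368, -0.1155, 0.3985]
tool_rot: [3.141, -0.002, -0.22]
force: [0.6, -0.1, -0.0]
grip_width: 0.0504
finger_force: 0.0
```

```bash
cat > hk.py <<'E'
from h import *
import pickle,sys
f=save('wrist',sys.argv[1]+'.png');pickle.dump(f,open(sys.argv[1]+'.pkl','wb'))
s=bot.observe();print(s['clock'],s['position'],s['tool_rot'][2])
A=(.6195,-.135)
for r,z in((0,.2),(.107,.175),(0,.01),(.0976,.01)):print(r,z,proj(f,(A[0]-r*.974,A[1]+r*.225,z)))
I=cv2.GaussianBlur(f['img'],(0,0),0.6).astype(int);d=(I[:,:,2]-I[:,:,0])  # blue minus red: grey ~0
for r in range(100,182,4): print(r,' '.join('%3d'%I[r,c,0] for c in range(304,328)),'|',' '.join('%2d'%d[r,c] for c in range(304,328)))
E
python3 hk.py w3
```

```text
11.35 [ 0.53835304 -0.11593165  0.39807844] -0.22037277144368295
0 0.2 [317.97561513  90.66982258]
0.107 0.175 [317.55326067 181.15391892]
0 0.01 [318.04453484  92.01250424]
0.0976 0.01 [317.7543514  151.46370326]
100  49  50  51  50  50  50  51  50  50  51  50  50  50  49  49  49  51  49  48  49  51  50  49  49 | 13 14 14 13 12 13 13 14 13 13 13 13 12 13 14 13 12 14 14 14 13 13 13 13
104  46  47  48  49  50  48  49  49  49  49  49  49  48  48  48  50  48  49  50  47  51  50  49  47 | 14 14 14 15 12 14 14 14 14 13 13 12 13 13 14 13 13 12 12 14 12 13 13 14
108  50  50  49  48  47  45  46  44  44  48  54  53  52  50  51  51  47  45  44  44  43  43  47  49 | 14 14 15 13 14 15 14 14 12 13 13 13 13 13 11 11 12 13 13 13 13 13 14 14
112  51  49  50  51  51  50  51  51  50  69 105 121 123 122 113  83  59  51  50  49  49  50  50  50 | 14 16 15 14 13 14 15 15 14 11  8 12 14 13  8  8 12 14 14 14 14 13 12 14
116  51  51  50  50  50  52  52  49  50  66 101 118 122 121 110  79  57  49  49  50  51  50  50  50 | 16 14 15 16 15 14 14 15 15 12 10 12 14 12  7  8 12 15 15 15 14 14 13 15
120  52  51  50 
[... 2067 characters left out ...]
6 67
168 107 108 108 107 107 107 108 103 101 115 123 123 119 109  98 103 107 107 106 107 109 110 108 109 | 67 66 67 68 68 67 66 65 50 26 17 17 16 19 42 62 67 67 67 68 67 67 68 67
172 107 107 107 107 108 108 109 105 105 115 124 125 119 105  94 102 106 108 107 108 107 108 108 108 | 66 67 68 68 67 67 68 66 50 28 17 17 14 19 43 61 67 67 68 67 67 67 67 67
176 106 107 107 107 106 109 108 104  93  88  86  86  80  84  97 107 108 106 107 106 107 107 108 107 | 69 67 67 68 68 66 66 62 44 22 12  8 11 27 56 66 67 68 67 69 68 68 68 67
180 108 107 108 108 109 109 108 105  95  97 103 102  89  80  95 108 109 107 108 108 108 108 108 108 | 67 68 67 68 66 67 68 60 39 17 11  9  9 27 55 66 67 68 66 66 67 67 67 67
```

Request:
apply_moves(claw=[0.07, 0.07, 0.07, 0.07, 0.07, 0.07, 0.07, 0.07, 0.07, 0.07, 0.07, 0.07, 0.07, 0.07, 0.07, 0.07, 0.07, 0.07, 0.07, 0.07], xyz=[[0, 0, 0], [0, 0, 0], [0, 0, 0], [0, 0, 0], [0.0052, -0.047, 0.0125], [0.0052, -0.047, 0.0125], [0.0052, -0.047, 0.0125], [0.0052, -0.047, 0.0125], [0.0052, -0.047, 0.0125], [0.0052, -0.047, 0.0125], [0.0052, -0.047, 0.0125], [0.0052, -0.047, 0.0125], [0, 0, 0], [0, 0, 0], [0, 0, 0], [0, 0, 0], [0, 0, 0], [0, 0, 0], [0, 0, 0], [0, 0, 0]], twist=[[0, 0, -0.1495], [0, 0, -0.1495], [0, 0, -0.1495], [0, 0, -0.1495], [0, 0, 0], [0, 0, 0], [0, 0, 0], [0, 0, 0], [0, 0, 0], [0, 0, 0], [0, 0, 0], [0, 0, 0], [0, 0, -0.1495], [0, 0, -0.1495], [0, 0, -0.1495], [0, 0, -0.1495], [0, 0, -0.1495], [0, 0, -0.1495], [0, 0, -0.1495], [0, 0, -0.1495]])

```text
clock: 13.35
position: [0.44, 0.2492, 0.2967]
tool_rot: [-3.141, -0.001, 1.58]
force: [-0.0, 0.6, -0.4]
grip_width: 0.0697
finger_force: 0.0
```

Run:
```python
from h import *
import pickle
f=save('wrist','w4.png');pickle.dump(f,open('w4.pkl','wb'))
s=bot.observe();print(s['clock'],s['position'],s['tool_rot'],s['qpos'])
p=proj(f,(.438,.249,.06));print(p)
print([(np.round(d['position'],3).tolist(),round(d['score'],2)) for d in bot.find_in('wrist','loupe_mid')])
x,y=np.clip(p.astype(int),[90,70],[550,330]);print(x,y)
cv2.imwrite('pics/c4.png',cv2.resize(f['img'][y-70:y+70,x-90:x+90],(720,560),interpolation=cv2.INTER_CUBIC)[:,:,::-1])
```

```text
13.4 [0.43992198 0.24914222 0.29660303] [-3.14087803e+00 -6.92065014e-04  1.58983004e+00] [ 0.0121018   0.32638689 -0.81847078  1.76543742  0.25695895  1.16122302
 -0.86450952]
[317.45410625 160.30407338]
[([0.438, 0.254, 0.033], 0.86)]
317 160
```

View pics/c4.png

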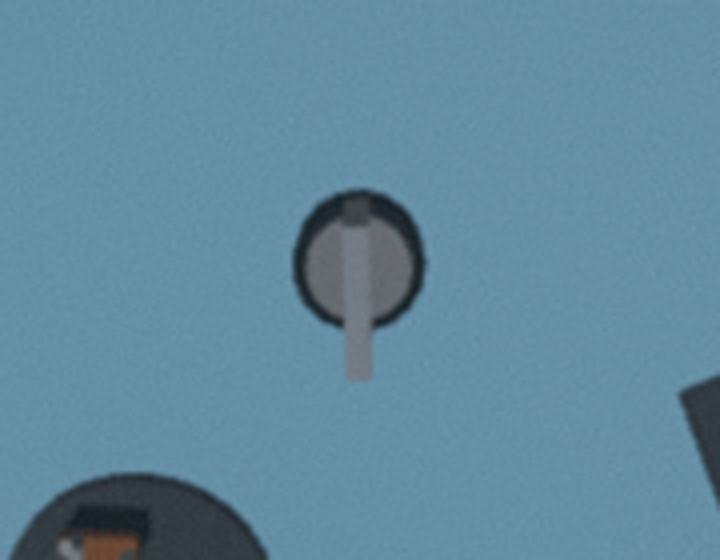

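The crop shows the loupe from above. The crossbar runs from (355,225) to (360,380) in the crop, almost exactly along world y, and the body is centred at about (360,259).

Run:
```python
from h import *
import pickle
f=pickle.load(open('w4.pkl','rb'))
c=lambda x,y,z:ray(f,227+x/4,90+y/4,z)
a,b=c(355.5,226,.089),c(359.5,380,.089);print(a,b,(a+b)/2,np.linalg.norm(a-b),np.degrees(np.arctan2(a[1]-b[1],a[0]-b[0])),'body',c(359.5,258,.025))
```

```text
[0.43611102 0.27101941 0.089     ] [0.43755404 0.22463255 0.089     ] [0.43683253 0.24782598 0.089     ] 0.046409299896934736 91.78179705227608 body [0.43708835 0.2500373  0.025     ]
```

Request:
apply_moves(claw=[0.07, 0.07, 0.07, 0.07, 0.07, 0.07, 0.07, 0.07, 0.07, 0.07, 0.07, 0.07, 0.07, 0.07, 0.07, 0.07, 0.0, 0.0, 0.0, 0.0], xyz=[[0, 0, 0], [0, 0, 0], [0, 0, 0], [0, 0, 0.015], [0, 0, 0.015], [0, 0, 0.015], [0, 0, 0.015], [0, 0, 0.015], [0, 0, 0.015], [0, 0, 0.015], [0, 0, 0.015], [0.003, 0, 0.03], [0, 0, 0.03], [0, 0, 0.03], [0, 0, 0.024], [0, 0, 0.0126], [0, 0, 0], [0, 0, 0], [0, 0, 0], [0, 0, 0]], twist=[[0, 0, -0.1439], [0, 0, -0.1439], [0, 0, -0.1439], [0, 0, -0.1439], [0, 0, -0.1439], [0, 0, -0.1439], [0, 0, -0.1439], [0, 0, -0.1439], [0, 0, -0.1439], [0, 0, -0.1439], [0, 0, -0.1439], [0, 0, 0], [0, 0, 0], [0, 0, 0], [0, 0, 0], [0, 0, 0], [0, 0, 0], [0, 0, 0], [0, 0, 0], [0, 0, 0]], force=40)

```text
clock: 15.45
position: [0.4369, 0.2488, 0.051]
tool_rot: [3.141, 0.001, -3.127]
force: [-0.4, -1.8, -0.8]
grip_width: 0.045
finger_force: 40.8
```

Request:
apply_moves(claw=[0, 0, 0, 0, 0, 0, 0, 0, 0, 0, 0, 0, 0, 0, 0, 0, 0, 0, 0, 0], xyz=[[0, 0, -0.02], [0, 0, -0.04], [0, 0, -0.05], [0, 0, -0.05], [0, 0, -0.049], [-0.01304, -0.0332, 0], [-0.01304, -0.0332, 0], [-0.01304, -0.0332, 0], [-0.01304, -0.0332, 0], [-0.01304, -0.0332, 0], [-0.01304, -0.0332, 0], [-0.01304, -0.0332, 0], [-0.01304, -0.0332, 0], [-0.01304, -0.0332, 0], [-0.01304, -0.0332, 0], [0, 0, 0.03], [0, 0, 0.03], [0, 0, 0.02], [0, 0, 0.011], [0, 0, 0]], twist=[[0, 0, 0], [0, 0, 0], [0, 0, 0.08], [0, 0, 0.08], [0, 0, 0.085], [0, 0, 0], [0, 0, 0], [0, 0, 0], [0, 0, 0], [0, 0, 0], [0, 0, 0], [0, 0, 0], [0, 0, 0], [0, 0, 0], [0, 0, 0], [0, 0, 0], [0, 0, 0], [0, 0, 0], [0, 0, 0], [0, 0, 0]])

```text
clock: 17.45
position: [0.4873, -0.1042, 0.1678]
tool_rot: [3.142, -0.001, 2.912]
force: [0.4, -0.4, -0.5]
grip_width: 0.0443
finger_force: 41.3
```

Run:
```python
from h import *
g=save('scene','s4.png');f=save('wrist','w5.png');s=bot.observe();print(s['clock'],s['position'],s['tool_rot'],s['grip_width'],s['force'])
u=cv2.resize(g['img'][120:250,235:335],(460,598),interpolation=cv2.INTER_CUBIC)
v=cv2.resize(f['img'],(340,212));v=np.vstack([v,np.zeros((386,340,3),np.uint8)])
cv2.imwrite('pics/c5.png',np.hstack([u,v])[:,:,::-1])
```

```text
17.55 [ 0.48812169 -0.10411749  0.16912822] [3.14154068e+00 9.23500072e-04 2.91169146e+00] 0.044822639972144585 [ 0.00098507 -0.53166343  0.56802549]
```

View pics/c5.png

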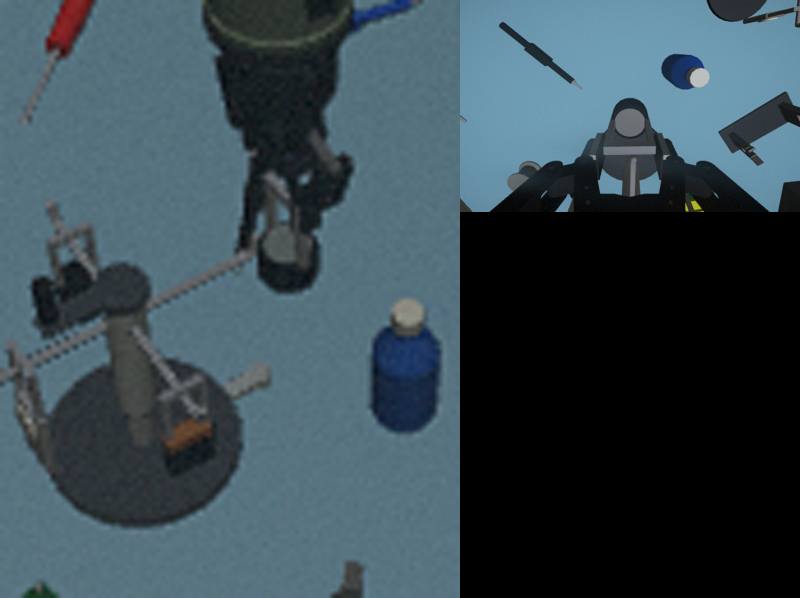

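The left crop shows the loupe upright in the gripper at about (285,245), just outside the hook tip at (250,255). In the wrist view the hook arm lines up with the middle of the bail window.

Request:
apply_moves(claw=[0, 0, 0, 0, 0, 0, 0, 0, 0, 0, 0], xyz=[[-0.01, 0, 0], [-0.012, 0, 0], [-0.012, 0, 0], [-0.012, 0, 0], [-0.009, 0, 0], [0, 0, 0], [0, 0, 0.01], [0, 0, 0.01], [0, 0, 0.006], [0, 0, 0.004], [0, 0, 0]], twist=[[0, 0, 0], [0, 0, 0], [0, 0, 0], [0, 0, 0], [0, 0, 0], [0, 0, 0], [0, 0, 0], [0, 0, 0], [0, 0, 0], [0, 0, 0], [0, 0, 0]])

```text
clock: 18.65
position: [0.5409, -0.1167, 0.1377]
tool_rot: [3.142, -0.001, 2.912]
force: [-0.2, 0.4, 0.3]
grip_width: 0.0444
finger_force: 41.4
```

Near the seat. I'll lower the last 2 mm, then release gently.

Request:
apply_moves(claw=[0, 0, 0, 0.05, 0.055, 0.055, 0.055, 0.055], xyz=[[0, 0, 0.001], [0, 0, 0.001], [0, 0, 0], [0, 0, 0], [0, 0, 0], [0, 0, 0], [0, 0, 0], [0, 0, 0]], twist=[[0, 0, 0], [0, 0, 0], [0, 0, 0], [0, 0, 0], [0, 0, 0], [0, 0, 0], [0, 0, 0], [0, 0, 0]])

```text
clock: 19.45
position: [0.5412, -0.1168, 0.1362]
tool_rot: [-3.142, 0.0, 2.912]
force: [-0.7, 0.4, 0.3]
grip_width: 0.0549
finger_force: 0.0
```

Run:
```python
from h import *
import pickle
f=save('wrist','w6.png');s=bot.observe();print(s['clock'],s['position'],s['grip_width'],s['force'],s['finger_force'])
g=save('scene','s5.png')
```

```text
19.5 [ 0.54123401 -0.11675433  0.13618952] 0.05461571382838891 [-0.38639122 -0.0826812  -0.92727518] 0.0
```

Request:
apply_moves(claw=[0.057, 0.057, 0.057, 0.057, 0.057, 0.057, 0.057, 0.057], xyz=[[0, 0, -0.01], [0, 0, -0.02], [0, 0, -0.03], [0, 0, -0.04], [0, 0, -0.04], [0, 0, -0.04], [0, 0, -0.04], [0, 0, 0]], twist=[[0, 0, 0], [0, 0, 0], [0, 0, 0], [0, 0, 0], [0, 0, 0], [0, 0, 0], [0, 0, 0], [0, 0, 0]])

```text
clock: 20.35
position: [0.5427, -0.1159, 0.3616]
tool_rot: [3.141, 0.007, 2.912]
force: [0.4, 0.5, -0.7]
grip_width: 0.0573
finger_force: 0.0
```

Run:
```python
from h import *
import pickle
f=save('wrist','w7.png');pickle.dump(f,open('w7.pkl','wb'));s=bot.observe();print(s['clock'],s['position'],s['tool_rot'],s['force'])
g=save('scene','s6.png')
for P in [(.5416,-.1167,.175),(.6195,-.135,.2),(.618,.147,.05)]:print(proj(f,P))
u=cv2.resize(g['img'][130:240,235:325],(490,598),interpolation=cv2.INTER_CUBIC)
v=cv2.resize(f['img'][120:300,270:363],(309,598),interpolation=cv2.INTER_CUBIC)
cv2.imwrite('pics/c6.png',np.hstack([u,v])[:,:,::-1])
```

```text
20.4 [ 0.54188638 -0.11633344  0.3590132 ] [-3.14145734  0.00384794  2.91177652] [ 0.81934162 -0.00183901  0.45101511]
[319.09698038 168.29833454]
[319.08059284 242.84584847]
[501.39124023 158.45127792]
```

View pics/c6.png

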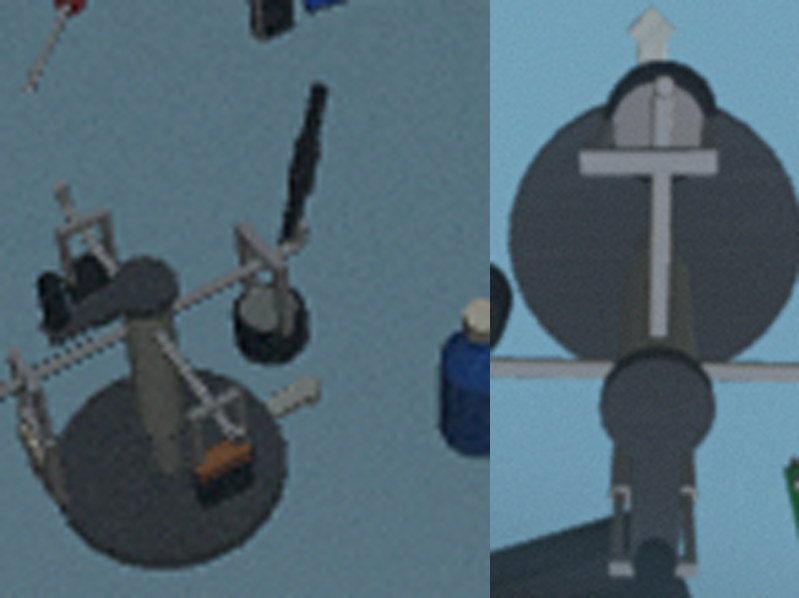

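The loupe hangs upright by its bail with the arm through the window: crossbar at (648,162) on the arm, and the tip at (663,85) beyond it. The pointer tip is at (652,8), so I'll measure what misalignment is left.

Run:
```python
from h import *
import pickle
f=pickle.load(open('w7.pkl','rb'));I=cv2.GaussianBlur(f['img'],(0,0),0.7).astype(float)
d=I[:,:,2]-I[:,:,0]; G=I[:,:,0]
def cross(a,lo,hi,lev):
    i=np.where((a[lo:hi-1]-lev)*(a[lo+1:hi]-lev)<0)[0]+lo
    return [round(float(k+(lev-a[k])/(a[k+1]-a[k])),2) for k in i]
print('pointer (row, edges)');
for r in range(121,140,2): print(r,cross(d[r],295,345,40))
print('foot')
for r in range(175,206,6): print(r,cross(d[r],262,385,40))
print('arm')
for r in range(176,222,4): print(r,cross(G[r],308,332,85))
print('tip')
for r in range(142,164,3): print(r,[int(x) for x in G[r,310:330]])
A=np.array([.6195,-.135])
for ang in (165,167,169):
  c=np.array([np.cos(np.radians(ang)),np.sin(np.radians(ang))])
  print(ang,[proj(f,(*(A+r*c),z)).round(2) for r,z in((.02,.171),(.07,.171),(.107,.184),(0,.01),(.08,.01),(.098,.01))])
```

```text
pointer (row, edges)
121 []
123 [316.24]
125 [314.29, 321.94]
127 [312.29, 323.93]
129 [311.52, 324.79]
131 [323.29]
133 [313.77, 322.6]
135 [313.78, 322.54]
137 [313.87, 322.77]
139 [313.84, 326.78]
foot
175 [278.7, 360.2]
181 [276.71, 362.21]
187 [275.65, 363.28]
193 [275.28, 363.7]
199 [269.67, 276.26, 362.84, 370.89, 379.16]
205 [275.25, 277.88, 361.11, 370.25, 383.13]
arm
176 [318.27, 323.97]
180 [318.17, 324.08]
184 [318.13, 323.94]
188 [318.07, 323.88]
192 [317.77, 324.08]
196 [317.7, 324.09]
200 [317.62, 323.65]
204 [317.64, 323.54]
208 [317.57, 323.52]
212 [317.5, 323.26]
216 [317.45, 323.14]
220 [317.6, 322.88]
tip
142 [80, 56, 38, 30, 29, 31, 31, 31, 32, 37, 47, 56, 60, 56, 46, 35, 31, 30, 28, 28]
145 [33, 32, 37, 46, 57, 68, 77, 87, 91, 96, 111, 126, 131, 130, 117, 86, 60, 47, 39, 34]
148 [58, 79, 97, 109, 114, 115, 116, 113, 105, 96, 101, 114, 123, 124, 119, 114, 112, 111, 104, 91]
151 [109, 113, 113, 113, 114, 114, 114, 107, 99, 105, 121, 128, 128, 129, 128, 121, 115, 115, 115, 115]
154 [113, 113, 113, 112, 113, 113, 113, 108, 101, 108, 122, 128, 127, 127, 124, 118, 114, 113, 114, 115]
157 [112, 113, 113, 112, 113, 113, 112, 108, 102, 109, 122, 129, 129, 129, 127, 120, 114, 114, 115, 115]
160 [111, 111, 112, 111, 112, 113, 112, 107, 104, 110, 123, 128, 128, 125, 119, 115, 115, 113, 113, 114]
163 [102, 102, 102, 102, 102, 103, 101, 96, 91, 99, 110, 115, 115, 113, 107, 104, 103, 103, 102, 102]
165 [array([319.59, 216.79]), array([320.99, 176.11]), array([322.24, 145.51]), array([318.97, 192.31]), array([320.54, 144.84]), array([320.91, 133.49])]
167 [array([319.  , 216.78]), array([318.85, 176.08]), array([318.73, 145.47]), array([318.97, 192.31]), array([318.8 , 144.81]), array([318.76, 133.46])]
169 [array([318.42, 216.79]), array([316.71, 176.13]), array([315.23, 145.54]), array([318.97, 192.31]), array([317.06, 144.85]), array([316.61, 133.5 ])]
```

Request:
apply_moves(claw=[0.04, 0.04, 0.04, 0.04, 0.04, 0.04, 0.04, 0.04, 0.04, 0.0, 0.0, 0.0, 0.0], xyz=[[-0.0337, 0.0009, 0], [-0.0337, 0, 0], [-0.0337, 0, 0], [-0.0338, 0, 0], [0, 0, 0.04], [0, 0, 0.04], [0, 0, 0.035], [0, 0, 0.02], [0, 0, 0.01], [0, 0, 0], [0, 0, 0], [0, 0, 0], [0, 0, 0]], twist=[[0, 0, 0], [0, 0, 0], [0, 0, 0], [0, 0, 0], [0, 0, 0], [0, 0, 0], [0, 0, 0], [0, 0, 0], [0, 0, 0], [0, 0, 0], [0, 0, 0], [0, 0, 0], [0, 0, 0]], force=20)

```text
clock: 21.75
position: [0.673, -0.1465, 0.212]
tool_rot: [3.141, 0.001, 2.912]
force: [0.1, 1.4, -1.0]
grip_width: 0.0122
finger_force: 19.9
```

Request:
apply_moves(claw=[0, 0, 0, 0, 0.02, 0.03, 0.04, 0.04, 0.04, 0.04, 0.04, 0.04, 0.04, 0.04, 0.04, 0.04], xyz=[[0, 0.0008, 0], [0, 0.0008, 0], [0, 0, 0], [0, 0, 0], [0, 0, 0], [0, 0, 0], [0, 0, 0], [0, 0, -0.02], [0, 0, -0.03], [0, 0, -0.03], [0, 0, -0.04], [0.03, 0, -0.025], [0.035, 0, 0], [0.035, 0, 0], [0.035, 0, 0], [0, 0, 0]], twist=[[0, 0, 0], [0, 0, 0], [0, 0, 0], [0, 0, 0], [0, 0, 0], [0, 0, 0], [0, 0, 0], [0, 0, 0], [0, 0, 0], [0, 0, 0], [0, 0, 0], [0, 0, 0], [0, 0, 0], [0, 0, 0], [0, 0, 0], [0, 0, 0]])

```text
clock: 23.35
position: [0.5389, -0.1136, 0.3569]
tool_rot: [-3.139, 0.0, 2.912]
force: [1.9, -0.5, 0.4]
grip_width: 0.04
finger_force: 0.0
```

Run:
```python
from h import *
import pickle
f=save('wrist','w8.png');pickle.dump(f,open('w8.pkl','wb'));I=cv2.GaussianBlur(f['img'],(0,0),0.7).astype(float)
s=bot.observe();print(s['clock'],s['position'],s['tool_rot'])
d=I[:,:,2]-I[:,:,0]; G=I[:,:,0]
def cross(a,lo,hi,lev):
    i=np.where((a[lo:hi-1]-lev)*(a[lo+1:hi]-lev)<0)[0]+lo
    return [round(float(k+(lev-a[k])/(a[k+1]-a[k])),2) for k in i]
for r in range(121,143,3): print(r,cross(d[r],295,345,40))
for r in range(175,206,6): print(r,cross(d[r],262,385,40))
for r in range(170,230,5): print(r,cross(G[r],308,332,85))
A=np.array([.6195,-.135])
for ang in (165,167,169):
  c=np.array([np.cos(np.radians(ang)),np.sin(np.radians(ang))])
  print(ang,[proj(f,(*(A+r*c),z)).round(2) for r,z in((.02,.171),(.07,.171),(.107,.184),(0,.01),(.08,.01),(.098,.01))])
g=save('scene','s7.png')
```

```text
23.4 [ 0.54062062 -0.11453052  0.35692178] [-3.13970779e+00  1.01525328e-03  2.91133725e+00]
121 []
124 []
127 [316.31, 319.64]
130 [313.53, 322.67]
133 [311.3, 324.62]
136 [313.11, 322.6]
139 [313.54, 322.39]
142 [313.54, 322.68]
175 [280.63, 357.81]
181 [277.7, 360.63]
187 [275.84, 362.75]
193 [275.11, 363.32]
199 [274.95, 363.5]
205 [269.43, 362.52, 370.4, 380.2]
170 [312.5, 317.6]
175 []
180 [316.66, 322.41]
185 [316.57, 322.48]
190 [316.57, 322.46]
195 [316.57, 322.48]
200 [316.5, 322.58]
205 [316.52, 322.42]
210 [316.46, 322.13]
215 [316.45, 322.1]
220 [316.48, 322.09]
225 [316.44]
165 [array([318.85, 222.66]), array([320.25, 181.82]), array([321.43, 151.26]), array([318.72, 196.9 ]), array([320.31, 149.34]), array([320.68, 137.98])]
167 [array([318.26, 222.65]), array([318.1 , 181.79]), array([317.9 , 151.21]), array([318.72, 196.9 ]), array([318.56, 149.32]), array([318.52, 137.95])]
169 [array([317.67, 222.66]), array([315.94, 181.83]), array([314.38, 151.28]), array([318.72, 196.9 ]), array([316.82, 149.35]), array([316.36, 137.99])]
```

Request:
apply_moves(claw=[0.05, 0.05, 0.05, 0.05, 0.05, 0.05, 0.05, 0.05, 0.05, 0.05, 0.05, 0.05, 0.05, 0.05, 0.05, 0.05, 0.05, 0.05, 0.05, 0.05], xyz=[[0.0249, -0.0327, 0], [0.0249, -0.0327, 0], [0.0249, -0.0327, 0], [0.0249, -0.0327, 0], [0.0249, -0.0327, 0], [0, 0, 0.005], [0, 0, 0.005], [0, 0, 0.005], [0, 0, 0.005], [0, 0, 0.005], [0, 0, 0.005], [0, 0, 0.005], [0, 0, 0.005], [0, 0, 0.005], [0, 0, 0.005], [0, 0, 0.005], [0, 0, 0.005], [0, 0, 0.005], [0, 0, 0.005], [0, 0, 0.005]], twist=[[0, 0, 0], [0, 0, 0], [0, 0, 0], [0, 0, 0], [0, 0, 0], [0, 0, 0.1495], [0, 0, 0.1495], [0, 0, 0.1495], [0, 0, 0.1495], [0, 0, 0.1495], [0, 0, 0.1495], [0, 0, 0.1495], [0, 0, 0.1495], [0, 0, 0.1495], [0, 0, 0.1495], [0, 0, 0.1495], [0, 0, 0.1495], [0, 0, 0.1495], [0, 0, 0.1495], [0, 0, 0.1495]])

```text
clock: 25.45
position: [0.3842, -0.2454, 0.2809]
tool_rot: [-3.141, -0.001, 0.664]
force: [0.2, -0.1, -0.1]
grip_width: 0.05
finger_force: 0.0
```

Run:
```python
from h import *
import pickle
f=save('wrist','w9.png');pickle.dump(f,open('w9.pkl','wb'));s=bot.observe();print(s['clock'],s['position'],s['tool_rot'],s['qpos'])
print([(np.round(d['position'],3).tolist(),round(d['score'],2)) for d in bot.find_in('wrist','probe_mid')])
I=f['img'].astype(int);m=(I.max(2)<75).astype(np.uint8)
n,l,st,c=cv2.connectedComponentsWithStats(m)
p=proj(f,(.3806,-.2457,.01));print('pred',p)
for i in range(1,n):
  if st[i,4]>150: print(i,st[i],c[i])
i=l[int(p[1])-6:int(p[1])+7,int(p[0])-6:int(p[0])+7].max()
ys,xs=np.where(l==i);W=np.array([ray(f,x,y,.008)[:2] for x,y in zip(xs,ys)])
mu=W.mean(0);u=np.linalg.svd(W-mu,full_matrices=False)[2][0];t=(W-mu)@u;v=(W-mu)@[-u[1],u[0]]
print(mu,u,np.degrees(np.arctan2(u[1],u[0])),t.min(),t.max(),mu+u*(t.min()+t.max())/2)
for a in np.arange(-.08,.085,.01):
  k=abs(t-a)<.004
  if k.any(): print(round(a,3),v[k].min().round(4),v[k].max().round(4))
```

```text
25.5 [ 0.38387585 -0.24528624  0.28025523] [-3.14064621e+00 -3.71687590e-04  6.53159252e-01] [ 1.06568326  0.22863775 -0.73494702  1.90467876  0.17291416  1.07289158
 -0.65711496]
[([0.206, -0.33, 0.015], 0.9), ([0.387, -0.245, 0.018], 0.55)]
pred [316.506862   157.78229921]
1 [  21    0   92   52 2940] [71.25442177 18.22312925]
2 [186   0  32   8 186] [202.61827957   2.87096774]
4 [340   0  53   7 263] [365.66920152   2.40684411]
6 [495  54  22  40 338] [503.45266272  74.87869822]
12 [312 104  13 109 922] [318.09327549 157.12147505]
13 [ 576  140   64  113 1683] [611.4533571  188.00059418]
14 [  7 166 127 148 824] [ 96.69660194 225.19902913]
19 [    0   201    96   158 10268] [ 38.39764316 269.81028438]
27 [   53   252   587   148 37966] [349.40891851 353.34746879]
[ 0.3813636  -0.24779416] [-0.81657986 -0.57723247] -144.74387591728123 -0.0716078914973355 0.07962968054321651 [ 0.37808838 -0.25010938]
-0.07 -0.0047 0.0047
-0.06 -0.0044 0.0052
-0.05 -0.0052 0.0056
-0.04 -0.0048 0.0049
-0.03 -0.0043 0.0053
-0.02 -0.0064 0.0073
-0.01 -0.0074 0.0065
-0.0 -0.0071 0.007
0.01 -0.0067 0.0072
0.02 -0.0063 0.0067
0.03 -0.0058 0.0055
0.04 -0.0052 0.0048
0.05 -0.005 0.0051
0.06 -0.0046 0.0055
0.07 -0.0042 0.0048
0.08 -0.0052 0.005
```

Request:
apply_moves(claw=[0.04, 0.04, 0.04, 0.04, 0.04, 0.04, 0.04, 0.04, 0.04, 0, 0, 0, 0, 0], xyz=[[0.001, 0, 0], [0, 0, 0.045], [0, 0, 0.045], [0, 0, 0.045], [0, 0, 0.045], [0, 0, 0.045], [0, 0, 0.03], [0, 0, 0.015], [0, 0, 0.0063], [0, 0, 0], [0, 0, 0], [0, 0, 0], [0, 0, 0], [0, 0, 0]], twist=[[0, 0, 0.038], [0, 0, 0], [0, 0, 0], [0, 0, 0], [0, 0, 0], [0, 0, 0], [0, 0, 0], [0, 0, 0], [0, 0, 0], [0, 0, 0], [0, 0, 0], [0, 0, 0], [0, 0, 0], [0, 0, 0]], force=100)

```text
clock: 26.95
position: [0.3842, -0.2448, 0.0054]
tool_rot: [3.141, -0.0, 0.631]
force: [-0.3, 0.3, 0.6]
grip_width: 0.0002
finger_force: 0.0
```

Request:
apply_moves(claw=[0.0, 0.0, 0.0, 0.05, 0.05, 0.05, 0.05, 0.05], xyz=[[0, 0, -0.04], [0, 0, -0.045], [0, 0, -0.045], [0, 0, -0.045], [0, 0, -0.045], [0, 0, -0.03], [0, 0, -0.025], [0, 0, 0]], twist=[[0, 0, 0], [0, 0, 0], [0, 0, 0], [0, 0, 0], [0, 0, 0], [0, 0, 0], [0, 0, 0], [0, 0, 0]])

```text
clock: 27.75
position: [0.385, -0.2451, 0.2829]
tool_rot: [3.137, -0.001, 0.631]
force: [0.6, -0.2, -1.7]
grip_width: 0.0501
finger_force: 0.0
```

```bash
cat > pr.py <<'E'
from h import *
import pickle,sys
def seg(f,P,z=.008):
    I=f['img'].astype(int);m=(I.max(2)<75).astype(np.uint8)
    n,l,st,c=cv2.connectedComponentsWithStats(m)
    for i in range(1,n):
        if not 60<st[i,4]<2500: continue
        ys,xs=np.where(l==i);W=np.array([ray(f,x,y,z)[:2] for x,y in zip(xs,ys)])
        mu=W.mean(0);u=np.linalg.svd(W-mu,full_matrices=False)[2][0];t=(W-mu)@u
        print(st[i],mu.round(4),'ang',np.degrees(np.arctan2(u[1],u[0])).round(2),'len',np.ptp(t).round(4),'mid',(mu+u*(t.min()+t.max())/2).round(4))
if __name__=='__main__':
    s=bot.observe();print(s['clock'],s['position'],s['tool_rot'])
    for n in ('wrist','top'):
        f=save(n,sys.argv[1]+n+'.png');print(n,proj(f,(.379,-.2495,.01)));seg(f,None)
        print([(np.round(d['position'],3).tolist(),round(d['score'],2)) for d in bot.find_in(n,'probe_mid')])
E
python3 pr.py a
```

```text
27.75 [ 0.38500205 -0.24507045  0.28290084] [ 3.13680438e+00 -9.15133721e-04  6.30892289e-01]
wrist [316.93107204 160.76421728]
[171   0  44  14 409] [ 0.4459 -0.0204] ang -56.12 len 0.0513 mid [ 0.4443 -0.018 ]
[332   0  51   7 251] [ 0.5628 -0.1754] ang -53.84 len 0.06 mid [ 0.5628 -0.1754]
[491  50  22  38 324] [ 0.6107 -0.3685] ang -128.36 len 0.0461 mid [ 0.609  -0.3705]
[312 105  11 108 938] [ 0.381  -0.2481] ang -144.88 len 0.1504 mid [ 0.378  -0.2502]
[ 577  127   63  114 1706] [ 0.6054 -0.6032] ang -157.73 len 0.1509 mid [ 0.6028 -0.6043]
[  3 171 134 144 919] [ 0.1117 -0.0283] ang -109.59 len 0.2601 mid [ 0.1068 -0.0419]
[429 246  19  47  77] [ 0.3548 -0.4973] ang -154.48 len 0.0836 mid [ 0.3487 -0.5002]
[([0.207, -0.328, 0.016], 0.75), ([0.386, -0.244, 0.014], 0.71)]
top [396.1682249  235.97453062]
[  0  58  15 101 781] [0.9128 1.1317] ang -179.87 len 0.3706 mid [0.8653 1.1315]
[186  81  77  40 569] [0.8283 0.295 ] ang -81.22 len 0.2758 mid [0.8232 0.3282]
[621  83  19  14  78] [ 0.8624 -1.0749] ang 87.22 len 0.0615 mid [ 0.8627 -1.0691]
[615  90  25  36 207] [ 0.8069 -1.0
[... 491 characters left out ...]
6154 0.1451] ang 115.81 len 0.1421 mid [0.6152 0.1456]
[446 201  46  45 185] [ 0.4324 -0.5245] ang -150.53 len 0.1865 mid [ 0.4398 -0.5203]
[629 213  11  17  67] [ 0.4118 -1.0379] ang 165.88 len 0.0537 mid [ 0.4137 -1.0384]
[169 221  11  10  89] [0.4297 0.5051] ang -86.19 len 0.0352 mid [0.4296 0.5056]
[  0 226  22  48 937] [0.3603 1.0776] ang -177.56 len 0.1625 mid [0.3599 1.0776]
[274 229  29  32 600] [0.3556 0.1149] ang -174.63 len 0.1046 mid [0.3566 0.115 ]
[627 294  13  32  94] [ 0.1324 -1.0099] ang -167.99 len 0.1 mid [ 0.1282 -1.0108]
[ 587  344   53   56 1594] [-0.0758 -0.9261] ang 94.78 len 0.1765 mid [-0.0756 -0.9282]
[([0.391, -0.234, 0.013], 0.62), ([0.138, -0.301, 0.008], 0.56)]
```

Request:
apply_moves(claw=[0.03, 0.03, 0.03, 0.03, 0.03, 0.03, 0.03, 0.03, 0.03, 0.03], xyz=[[0, 0, 0.045], [0, 0, 0.045], [0, 0, 0.045], [0, 0, 0.045], [0, 0, 0.045], [0, 0, 0.03], [0, 0, 0.015], [0, 0, 0.007], [0, 0, 0.004], [0, 0, 0]], twist=[[0, 0, 0.015], [0, 0, 0], [0, 0, 0], [0, 0, 0], [0, 0, 0], [0, 0, 0], [0, 0, 0], [0, 0, 0], [0, 0, 0], [0, 0, 0]])

```text
clock: 28.95
position: [0.384, -0.2444, -0.0011]
tool_rot: [-3.141, -0.0, 0.616]
force: [-0.1, 0.2, -0.0]
grip_width: 0.03
finger_force: 0.0
```

Request:
apply_moves(claw=[0.016, 0.012, 0.012, 0.012], xyz=[[0, 0, 0], [0, 0, 0], [0, 0, 0], [0, 0, 0]], twist=[[0, 0, 0], [0, 0, 0], [0, 0, 0], [0, 0, 0]], force=40)

```text
clock: 29.35
position: [0.3841, -0.2447, -0.0008]
tool_rot: [3.141, -0.0, 0.616]
force: [-0.6, 0.1, -0.3]
grip_width: 0.0118
finger_force: 0.0
```

Run:
```python
from h import *
from pr import seg
f=save('wrist','b1.png');s=bot.observe();print(s['position'])
seg(f,None)
for P in [(.385,-.245,.0),(.378,-.250,.008),(.4400,-.2066,.008),(.3167,-.2935,.008),(.453,-.197,.008)]: print(P,proj(f,P))
g=cv2.cvtColor(f['img'],cv2.COLOR_RGB2GRAY)
sm=cv2.resize(g[40:320,200:440],(80,70),interpolation=cv2.INTER_AREA)
for r in sm: print(''.join(' .:-=+*#%@'[min(9,v//16)] for v in r))
```

```text
[ 0.38405785 -0.24463474 -0.00087509]
(0.385, -0.245, 0.0) [318.67157932 242.64825748]
(0.378, -0.25, 0.008) [318.78421599 263.24796228]
(0.44, -0.2066, 0.008) [319.46614357 122.05790034]
(0.3167, -0.2935, 0.008) [319.04284205 369.96017441]
(0.453, -0.197, 0.008) [318.7485315   85.95087809]
####%########%##%#%%%%#%%#%%%%%%#%%%%%%%%%%%%%%%%#%%%%%%%%%%%%%%%%#%%%%%########
##%#%####%%%#%%%%%#%%%%%%%%%%%%%%%%%%%%%%%%%%%%%%%%%%#%%%%%%%%%%%%%%%#%##%%%#%##
%#%%%%#%%%%%%%%%%%%%%%%%%%%%%%%%%%%%%%%%%%%%%%%%%%%%%%%%%%%%%%%%%%%%#%%%#%%%%###
#%##%%%%#%%%%%%%%%%%%%%%%%%%%%%%%%%%%%%%%%%%%%%%%%%%%%%%%%%%%%%%%%%%%%%%%%%%%%#%
%%%%%#%%%%%%%%%%%%%%%%%%%%%%%%%%%%%%%%%%%%%%%%%%%%%%%%%%%%%%%%%%%%%%%%%%%%%%%%%%
%%%%%%%%%%%%%%%%%%%%%%%%%%%%%%%%%%%%%%%%%%%%%%%%%%%%%%%%%%%%%%%%%%%%%%%%%%%%%%%%
%%%%%%%%%%%%%%%%%%%%%%%%%%%%%%%%%%%%%%%%%%%%%%%%%%%%%%%%%%%%%%%%%%%%%%%%%%%%%%%%
%%%%%%%%%%%%%%%%%%%%%%%%%%%%%%%%%%%%%%%%%%%%%%%%%%%%%%%%%%%%%%%%%%%%%%%%%%%%%%%%
%%%%%%%%%%%%%%%%%%%%%%%%%%%%%%%%%%%%%%###%%%%%%%%%%%%%%%%%%%%%%%%%%%%%%%%%%%%%%%
%%%%%%%%%%%%%%%%%%%%%%%%%%%%%%%%%%%%%%###%%%%%%%%%%%%%%%%%%%%%%%%%%%%%%%%%%%%%%
[... 4161 characters left out ...]
-==--::::::::::...----:.:.:=######%%%%%%%#%%%%%%%%%%
#######################=:::::-+**-::::::::::.:+#*=::::::###########%%%%#%%%%%%%%
#####################*=::::::::-#-::::::::::.:*+:::::::::+###########%%%%%%%%%%%
#######**++*#########=::::::::::-::::::.::::.:-:::::::::::*########*+++*###%#%%%
####*=:::::::=#####*+::::::::::::::::..:.:...::.::::::::::-*#####+:::::::-+#####
##*-::::::::::++==-:::::::::::...:.-:......=::..:::::::::::::-=+*:::::::::::+###
*-:...::::.......................:.+:......*::.....::::::::::::::::::::::::::-+#
...................................*:......*::........::::::::::::::::::::::::::
...................................*:......#-.............::::::::::::::::::::::
```

Request:
apply_moves(claw=[0.0, 0.0, 0.0, 0.0], xyz=[[0, 0, 0], [0, 0, 0], [0, 0, 0], [0, 0, 0]], twist=[[0, 0, 0], [0, 0, 0], [0, 0, 0], [0, 0, 0]], force=60)

```text
clock: 29.8
position: [0.384, -0.2445, -0.0011]
tool_rot: [-3.142, 0.0, 0.616]
force: [-0.0, 0.1, -0.1]
grip_width: -0.0001
finger_force: 0.0
```

Run:
```python
from h import *
f=save('wrist','b2.png');s=bot.observe();print(s['clock'],s['position'],s['grip_width'],s['finger_force'],s['force'])
g=cv2.cvtColor(f['img'],cv2.COLOR_RGB2GRAY)
sm=cv2.resize(g[200:320,270:370],(100,60),interpolation=cv2.INTER_AREA)
for r in sm: print(''.join(' .:-=+*#%@'[min(9,v//12)] for v in r))
```

```text
29.85 [ 0.38400844 -0.24449635 -0.00110669] -5.348685833195575e-06 0.0 [0.68202728 0.15047316 1.02095246]
@@@@@@@@@@@@@@@@@@@@@@@@@@@@@@@@@@@@@+-:::::::::::::::::::::=@@@@@@@@@@@@@@@@@@@@@@@@@@@@@@@@@@@@@@@
@@@@@@@@@@@@@@@@@@@@@@@@@@@@@@@@@@@@@*-:::::::-:-:::::::::::=@@@@@@@@@@@@@@@@@@@@@@@@@@@@@@@@@@@@@@@
@@@@@@@@@@@@@@@@@@@@@@@@@@@@@@@@@@@@@*-:::::::::::::::::::::=@@@@@@@@@@@@@@@@@@@@@@@@@@@@@@@@@@@@@@@
@@@@@@@@@@@@@@@@@@@@@@@@@@@@@@@@@@@@@*-:::::::::::::::::::::=@@@@@@@@@@@@@@@@@@@@@@@@@@@@@@@@@@@@@@@
@@@@@@@@@@@@@@@@@@@@@@@@@@@@@@@@@@@@@*-:::::::::::-:::::::::=@@@@@@@@@@@@@@@@@@@@@@@@@@@@@@@@@@@@@@@
@@@@@@@@@@@@@@@@@@@@@@@@@@@@@@@@@@@@@*-::::::::-::::::::::::=@@@@@@@@@@@@@@@@@@@@@@@@@@@@@@@@@@@@@@@
@@@@@@@@@@@@@@@@@@@@@@@@@@@@@@@@@@@@@*-:::::::::::::::::::::=@@@@@@@@@@@@@@@@@@@@@@@@@@@@@@@@@@@@@@@
@@@@@@@@@@@@@@@@@@@@@@@@@@@@@@@@@@@@@*-:::::::::-:::::::::::=@@@@@@@@@@@@@@@@@@@@@@@@@@@@@@@@@@@@@@@
@@@@@@@@@@@@@@@@@@@@@@@@@@@@@@@@@@@@@#-:::::::::::::::::::::=@@@@@@@@@@@@@@@@@@@@@@@@@@@@@@@@@@@@@@@
@@@@@@@@@@@@@@@@@@@@@@@@@@@@@@@@@@@@@*-:::::::-:::--::::::::=@@@@@@@@@@@@@@@@@@@@@@@@
[... 4365 characters left out ...]
:-:::::::::::::::-:::::::::::::::::::::--------:::::::::::::::::::::::::-:::-------:-----:----
:::::::::::::::::::::::::::::::::::::::::::::--:----:-::::::::::::::::::::::-:::-:-::---------:-----
::::::::::::::::::::::::::::::::.:::::::::::::-----:-::::::::::::::::::::::::::::::::-::-:::-:------
::::::::::::::::::::::::::::::::::::::::::::::::::--::::::::::::::::::::::::::::::::::::::::::::::--
.::::.::::::::::::.::::.:.::.::::::::::.::..:::::::::::::.::::::::::::::::::::::::::::::::::::::::--
::..:::::.::::.:.:..:.:...:.::....::..:..:.::::::::::::...::.::::.::::::::::::::::::::::::::::::::::
.:....:......:...........:................:..::::::::..:....:.:.:::.:.:..:::::.:::::::::::::::::::::
```

Run:
```python
from h import *
f=bot.grab_frame('wrist');s=bot.observe();T=np.array(s['position']);u=np.array([np.cos(.616),np.sin(.616),0])
for dx in(0,.011):
  for dz in(0,.01,.019,.03,.04): print(dx,dz,proj(f,T+u*dx+[0,0,dz]).round(1))
```

```text
0 0 [317.4 242.9]
0 0.01 [317.3 251.1]
0 0.019 [317.3 259.3]
0 0.03 [317.2 270.6]
0 0.04 [317.2 282.2]
0.011 0 [317.3 225. ]
0.011 0.01 [317.3 232.4]
0.011 0.019 [317.2 239.8]
0.011 0.03 [317.2 249.9]
0.011 0.04 [317.1 260.5]
```

Request:
apply_moves(claw=[0.03, 0.03, 0.03, 0.03, 0.03, 0.03, 0.03, 0.03], xyz=[[0, 0, 0], [0, 0, 0], [0, 0, 0], [0, 0, 0.004], [0, 0, 0.004], [0, 0, 0.003], [0, 0, 0.001], [0, 0, 0]], twist=[[0, 0, 0], [0, 0, 0], [0, 0, 0], [0, 0, 0], [0, 0, 0], [0, 0, 0], [0, 0, 0], [0, 0, 0]], force=40)

```text
clock: 30.7
position: [0.3839, -0.2444, -0.0133]
tool_rot: [-3.141, 0.0, 0.616]
force: [0.8, 0.5, 0.6]
grip_width: 0.0302
finger_force: 0.0
```

Request:
apply_moves(claw=[0.0, 0.0, 0.0, 0.0], xyz=[[0, 0, 0], [0, 0, 0], [0, 0, 0], [0, 0, 0]], twist=[[0, 0, 0], [0, 0, 0], [0, 0, 0], [0, 0, 0]])

```text
clock: 31.1
position: [0.3841, -0.2445, -0.0129]
tool_rot: [3.141, -0.0, 0.616]
force: [-1.3, 1.5, 5.7]
grip_width: 0.0147
finger_force: 39.5
```

Request:
apply_moves(claw=[0.025, 0.025, 0.025, 0.025, 0.025, 0.025], xyz=[[0, 0, 0], [0, 0, 0], [0, 0, 0.002], [0, 0, 0.002], [0, 0, 0.001], [0, 0, 0]], twist=[[0, 0, 0], [0, 0, 0], [0, 0, 0], [0, 0, 0], [0, 0, 0], [0, 0, 0]])

```text
clock: 31.7
position: [0.3839, -0.2444, -0.0183]
tool_rot: [-3.141, 0.0, 0.616]
force: [0.2, 0.4, 0.0]
grip_width: 0.0253
finger_force: 0.0
```

Request:
apply_moves(claw=[0.0, 0.0, 0.0, 0.0], xyz=[[0, 0, 0], [0, 0, 0], [0, 0, 0], [0, 0, 0]], twist=[[0, 0, 0], [0, 0, 0], [0, 0, 0], [0, 0, 0]], force=100)

```text
clock: 32.1
position: [0.384, -0.2445, -0.0178]
tool_rot: [3.141, 0.0, 0.616]
force: [-2.2, 0.9, 8.7]
grip_width: 0.0127
finger_force: 98.2
```

Request:
apply_moves(claw=[0, 0, 0, 0, 0, 0, 0, 0, 0, 0, 0, 0, 0, 0, 0, 0, 0, 0, 0, 0], xyz=[[0, 0, -0.03], [0, 0, -0.04], [0, 0, -0.04], [0, 0, -0.042], [0, 0, -0.042], [0, 0, -0.042], [0, 0, -0.042], [0, 0, 0], [0, 0, 0], [0, 0, 0], [0, 0, 0], [0, 0, 0], [0.0262, 0.0371, 0], [0.0262, 0.0371, 0], [0.0262, 0.0371, 0], [0.0262, 0.0371, 0], [0.0262, 0.0371, 0], [0.0262, 0.0371, 0], [0.0262, 0.0371, 0], [0.0262, 0.0371, 0]], twist=[[0, 0, 0], [0, 0, 0], [0, 0, -0.1354], [0, 0, -0.1354], [0, 0, -0.1354], [0, 0, -0.1354], [0, 0, -0.1354], [0, 0, -0.1354], [0, 0, -0.1354], [0, 0, -0.1354], [0, 0, -0.1354], [0, 0, -0.1354], [0, 0, 0], [0, 0, 0], [0, 0, 0], [0, 0, 0], [0, 0, 0], [0, 0, 0], [0, 0, 0], [0, 0, 0]])

```text
clock: 34.1
position: [0.5766, 0.0655, 0.2597]
tool_rot: [-3.141, 0.0, 1.97]
force: [-0.2, -1.3, 0.2]
grip_width: 0.0132
finger_force: 98.3
```

Run:
```python
from h import *
import pickle
f=save('wrist','d1.png');pickle.dump(f,open('d1.pkl','wb'));s=bot.observe();print(s['clock'],s['position'],s['tool_rot'],s['grip_width'],s['finger_force'],s['qpos'])
for q in ('clip','jaw','probe_mid'):print(q,[(np.round(d['position'],3).tolist(),round(d['score'],2)) for d in bot.find_in('wrist',q)])
X=np.array([.92,.39,0]);Y=np.array([-.39,.92,0]);C=np.array([.617,.147,0])
for n,P in dict(plate1=C-.033*X-.075*Y+[0,0,.006],plate2=C+.033*X-.075*Y+[0,0,.006],plate3=C+.033*X+.075*Y+[0,0,.006],plate4=C-.033*X+.075*Y+[0,0,.006],fm=C-.055*Y+[0,0,.076],fp=C+.055*Y+[0,0,.076]).items(): print(n,proj(f,P).round(1))
g=cv2.cvtColor(f['img'],cv2.COLOR_RGB2GRAY)
sm=cv2.resize(g[0:270,290:540],(125,90),interpolation=cv2.INTER_AREA)
for i,r in enumerate(sm): print('%3d'%(i*3),''.join(' .:-=+*#%@'[min(9,v//14)] for v in r))
```

```text
34.15 [0.57830167 0.07336712 0.26000028] [ 3.13902906 -0.003192    1.97678667] 0.01310037281575395 98.30794930458069 [ 0.45929916  0.58261373 -1.03514636  1.62127909  0.5209249   1.23899065
 -0.27084344]
clip [([0.611, 0.154, 0.009], 0.87)]
jaw [([0.597, 0.193, 0.076], 0.62)]
probe_mid [([0.569, 0.081, 0.294], 0.83), ([0.233, -0.342, 0.012], 0.71), ([0.798, -0.02, 0.024], 0.53)]
plate1 [346.4 169.2]
plate2 [395.8 169. ]
plate3 [405.1  45.2]
plate4 [349.5  45.4]
fm [381.8 165.7]
fp [388.4  57.5]
  0 @@@@@@@@@@@@@@@@@@@@@@@@@@@@@@@@@@@@@@@@@@@@@@@@@@@@@@@@@@@@@@@@@@@@@@@@@@@@@@@@@@@@@@@@@@@@@@@@@@@@@@@@@@@@@@@@@@@@@@@@@@@@@
  3 @@@@@@@@@@@@@@@@@@@@@@@@@@@@@@@@@@@@@@@@@@@@@@@@@@@@@@@@@@@@@@@@@@@@@@@@@@@@@@@@@@@@@@@@@@@@@@@@@@@@@@@@@@@@@@@@@@@@@@@@@@@@@
  6 @@@@@@@@@@@@@@@@@@@@@@@@@@@@@@@@@@@@@@@@@@@@@@@@@@@@@@@@@@@@@@@@@@@@@@@@@@@@@@@@@@@@@@@@@@@@@@@@@@@@@@@@@@@@@@@@@@@@@@@@@@@@@
  9 @@@@@@@@@@@@@@@@@@@@@@@@@@@@@@@@@@@@@@@@@@@@@@@@@@@@@@@@@@@@@@@@@@@@@@@@@@@@@@@@@@@@@@@@@@@@@@@@@@@@@@@@@@@@@@@@@@@@@@@@@@@@@
 12 @@@@@@@@@@@@@@@@@@@@@@@@@@@@@@@@@@@@@@@@@@@@@@@@@@@@@@@@@@@@@@@@@@@@@@@@@@@@
[... 10399 characters left out ...]
@@@@@@@+=++============*@@@@@@@@@@@@@@@@@@@@@@@@@@
255 ====+=:::::::::::::::::-====+@@@@@@@@@@@@@@@@@@@@@@@@@@@@@@@@@@+=====+@@@@@@@@@@@*==@@@@*+======+*@@@@@@@@@@@@@@@@@@@@@@@@@@@
258 =====-:::::::::::::::::-==========%@@@@@@@@@@@@@@@@@@@@@@@@@@@+=====+@@@@@@@@@@@*==@@@@@@@@%*===#@@@@@@@@@@@@@@@@@@@@@@@@@@@@
261 =====-::::::::::::::::::=====-::::-*@@@@@@@@@@@@@@@@@@@@@@@@@*======@@@@@@@@@@@#==%@@@@@@@@@@==+@@@@@@@@@@@@@@@@@@@@@@@@@@@@@
264 =====:::::::::::::::::::======::::::*@@@@@@@@@@@@@@@@@@@@@@@#======@@@@@@@@@@@#==%@@@@@@@@@@+=+@@@@@@@@@@@@@@@@@@@@@@@@@@@@@@
267 =====:::::::::::::::::::======::::::=@@@@@@@@@@@@@@@@@@@@@@%======%@@@@@@@@@@%==#@@@@@@@@@@+=+@@@@@@@@@@@@@@@@@@@@@@@@@@@@@@@
```

Run:
```python
from h import *
import pickle
f=save('wrist','d2.png');pickle.dump(f,open('d2.pkl','wb'));s=bot.observe();print(s['clock'],s['position'],s['tool_rot'],np.abs(s['qd']).max())
I=f['img'].astype(int)
X=np.array([.92,.39,0]);Y=np.array([-.39,.92,0]);C=np.array([.617,.147,0])
for sg in(-1,1):print(proj(f,C+.055*sg*Y+[0,0,.076]).round(1))
# plate edges: bluish bench d>40, plate grey
B=cv2.GaussianBlur(f['img'],(0,0),.7).astype(float);d=B[:,:,2]-B[:,:,0]
def cross(a,lo,hi,lev=40):
    i=np.where((a[lo:hi-1]-lev)*(a[lo+1:hi]-lev)<0)[0]+lo
    return [float(k+(lev-a[k])/(a[k+1]-a[k])) for k in i]
L=[];R=[]
for r in range(84,150,4):
    c=cross(d[r],335,430); 
    if len(c)>=2: L.append(ray(f,c[0],r,.006)[:2]);R.append(ray(f,c[-1],r,.006)[:2])
L,R=np.array(L),np.array(R)
for E in(L,R):
    v=np.linalg.svd(E-E.mean(0))[2][0];v*=np.sign(v[1]);print('edge',E.mean(0),np.degrees(np.arctan2(v[1],v[0]))-90)
T=[ray(f,c,cross(d[:,c],30,80)[0],.006)[:2] for c in range(352,375,4)]
Bt=[ray(f,c,cross(d[:,c],150,200)[-1],.006)[:2] for c in range(350,362,3)]
print('top',np.mean(T,0),'bot',np.mean(Bt,0))
for r in (58,61,64,67,70): print(r,' '.join('%d/%d'%(I[r,c,0],I[r,c,2]) for c in range(358,404)))
for r in (152,155,158,161,164,167,170): print(r,' '.join('%d/%d'%(I[r,c,0],I[r,c,2]) for c in range(350,396)))
# held probe edges at z
for r in (140,160,200,220):print(r,[round(x,1) for x in cross(B[r,:,0],295,345,70)])
```

```text
34.35 [0.57562351 0.06377976 0.25959336] [-3.14076995e+00  1.22454781e-04  1.97055315e+00] 0.035509021553898734
[382.6 166.1]
[389.6  57.9]
edge [0.58418413 0.13175484] 24.07969104086655
edge [0.64436563 0.1572489 ] 23.710661052840038Traceback (most recent call last):
  File "<stdin>", line 19, in <module>
IndexError: list index out of range
```

Run:
```python
from h import *
import pickle
f=pickle.load(open('d2.pkl','rb'));I=f['img'].astype(int)
B=cv2.GaussianBlur(f['img'],(0,0),.7).astype(float);d=B[:,:,2]-B[:,:,0]
a=np.radians(23.9);X=np.array([np.cos(a),np.sin(a)]);Y=np.array([-X[1],X[0]])
def cross(a,lo,hi,lev=40):
    i=np.where((a[lo:hi-1]-lev)*(a[lo+1:hi]-lev)<0)[0]+lo
    return [float(k+(lev-a[k])/(a[k+1]-a[k])) for k in i]
for c in range(350,366,5):
    e=cross(d[:,c],20,200)
    print(c,[round(x,1) for x in e],[(ray(f,c,x,.006)[:2]@Y).round(4) for x in e])
for r in (52,55,58,61,64,67,70): print(r,'R',' '.join('%3d'%I[r,c,0] for c in range(358,404)),'\n   D',' '.join('%3d'%d[r,c] for c in range(358,404)))
for r in (155,159,162,165,168,171): print(r,'R',' '.join('%3d'%I[r,c,0] for c in range(352,396)),'\n    D',' '.join('%3d'%d[r,c] for c in range(352,396)))
for r in (140,160,200,220):
    e=cross(B[r,:,0],295,345,70);print(r,[round(x,1) for x in e],[(ray(f,x,r,.286)[:2]).round(4) for x in e[:1]+e[-1:]])
C=X*.6202+Y*-.117
for y in(-.061,-.049,.049,.061):
  for z in(.044,.062,.076):print(y,z,[proj(f,np.r_[C+Y*y+X*x,z]).round(1).tolist() for x in(-.0075,.0075)])
```

```text
350 [172.1] [np.float64(-0.1936)]
355 [50.0, 172.1] [np.float64(-0.0448), np.float64(-0.1938)]
360 [174.1] [np.float64(-0.1965)]
365 [49.6, 173.9] [np.float64(-0.0446), np.float64(-0.1964)]
52 R  50  47  52  46  51  50  50  53  49  50  46  51  52  54  53  50  48  50  50  48  50  51  49  51  47  51  50  50  55  52  51  52  51  50  53  51  50  49  51  56  89 122 132 120  95 111 
   D  13  12  12  13  13  12  12  12  13  12  14  12  11  12  12  12  11  13  13  12  13  12  12  12  12  11  12  12  11  11  12  12  12  11  11  11  11  11  10   5   2   4   9  12  12  12
55 R  53  52  51  51  53  53  58  61  61  51  51  55  50  46  47  48  49  48  51  52  54  50  53  52  52  50  48  50  52  46  52  50  53  49  50  54  58  57  60  59  95 120 127 123 127 123 
   D  12  14  13  13  13  12   9   9  10  10  11  11  12  13  14  13  13  13  13  13  12  13  13  13  14  13  13  14  14  12  14  13  11  11  10  10   9  10   6   3   2   6  11  13  13  12
58 R  52  51  49  48  57  80  92  95  90  77  74  71  67  77 105 119  93  75  67  72  64  69  68  68  75  79  78  77  76  75  81  79  79  81  86  80  83
[... 4046 characters left out ...]
, array([0.5596, 0.116 ])]
200 [305.4, 331.4] [array([0.5558, 0.0943]), array([0.5667, 0.0989])]
220 [305.8, 331.3] [array([0.5597, 0.0853]), array([0.5706, 0.0899])]
-0.061 0.044 [[369.0, 166.6], [381.4, 166.4]]
-0.061 0.062 [[371.3, 170.0], [384.3, 169.7]]
-0.061 0.076 [[373.3, 172.8], [386.8, 172.6]]
-0.049 0.044 [[369.4, 156.7], [381.9, 156.5]]
-0.049 0.062 [[371.7, 159.7], [384.8, 159.5]]
-0.049 0.076 [[373.7, 162.2], [387.3, 162.0]]
0.049 0.044 [[372.4, 68.5], [386.0, 68.2]]
0.049 0.062 [[375.1, 67.2], [389.4, 67.0]]
0.049 0.076 [[377.4, 66.1], [392.4, 65.9]]
0.061 0.044 [[372.8, 56.6], [386.6, 56.3]]
0.061 0.062 [[375.6, 54.7], [390.1, 54.4]]
0.061 0.076 [[377.9, 53.1], [393.0, 52.8]]
```

Request:
apply_moves(claw=[0, 0, 0, 0, 0, 0, 0, 0, 0, 0, 0, 0], xyz=[[0, 0, 0], [0.015, 0.017, 0], [0.015, 0.017, 0], [0.015, 0.017, 0], [0.0147, 0.016, 0], [0, 0, 0.03], [0, 0, 0.04], [0, 0, 0.04], [0, 0, 0.04], [0, 0, 0.025], [0, 0, 0.01], [0, 0, 0]], twist=[[0, 0, -0.0174], [0, 0, 0], [0, 0, 0], [0, 0, 0], [0, 0, 0], [0, 0, 0], [0, 0, 0], [0, 0, 0], [0, 0, 0], [0, 0, 0], [0, 0, 0], [0, 0, 0]], force=110)

```text
clock: 35.55
position: [0.6128, 0.1446, 0.0744]
tool_rot: [-3.14, -0.0, 1.987]
force: [0.9, 0.6, -0.5]
grip_width: 0.0125
finger_force: 111.8
```

Run:
```python
from h import *
import pickle
f=save('wrist','e1.png');pickle.dump(f,open('e1.pkl','wb'));s=bot.observe();print(s['clock'],s['position'],s['tool_rot'],s['grip_width'],s['force'])
g=cv2.cvtColor(f['img'],cv2.COLOR_RGB2GRAY)
sm=cv2.resize(g[40:250,250:400],(110,77),interpolation=cv2.INTER_AREA)
for i,r in enumerate(sm): print('%3d'%(40+i*210/77),''.join(' .:-=+*#%@'[min(9,v//14)] for v in r))
a=np.radians(23.9);X=np.array([np.cos(a),np.sin(a)]);Y=np.array([-X[1],X[0]]);C=X*.619-Y*.1192
for y in(-.061,-.049,.049,.061):
  for z in(.044,.062,.076):print(y,z,[proj(f,np.r_[C+Y*y+X*x,z]).round(1).tolist() for x in(-.0075,.0075)])
```

```text
35.6 [0.61339417 0.14513683 0.07569473] [ 3.14113990e+00 -6.07995619e-05  1.98683028e+00] 0.013084879857169862 [ 1.26421356 -0.55459277 -0.22491794]
 40 @@@@@@@@@@@@@@@@@@@@@@@@@@@@@@@@@@@@@@@@@@@@@@@@@@@@@@@@@@@@@@@@@@@@@@@@@@@@@@@@@@@@@@@@@@@@@@@@@@@@@@@@@@@@@@
 42 @@@@@@@@@@@@@@@@@@@@@@@@@@@@@@@@@@@@@@@@@@@@@@@@@@@@@@@@@@@@@@@@@@@@@@@@@@@@@@@@@@@@@@@@@@@@@@@@@@@@@@@@@@@@@@
 45 @@@@@@@@@@@@@@@@@@@@@@@@@@@@@@@@@@@@@@@@@@@@@@@@@@@@@@@@@@@@@@@@@@@@@@@@@@@@@@@@@@@@@@@@@@@@@@@@@@@@@@@@@@@@@@
 48 @@@@@@@@@@@@@@@@@@@@@@@@@@@@@@@@@@@@@@@@@@@@@@@@@@@@@@@@@@@@@@@@@@@@@@@@@@@@@@@@@@@@@@@@@@@@@@@@@@@@@@@@@@@@@@
 50 @@@@@@@@@@@@@@@@@@@@@@@@@@@@@@@@@@@@@@@@@@@@@@@@@@@@@@@@@@@@@@@@@@@@@@@@@@@@@@@@@@@@@@@@@@@@@@@@@@@@@@@@@@@@@@
 53 @@@@@@@@@@@@@@@@@@@@@@@@@@@@@@@@@@@@@@@@@@@@@@@@@@@@@@@@@@@@@@@@@@@@@@@@@@@@@@@@@@@@@@@@@@@@@@@@@@@@@@@@@@@@@@
 56 @@@@@@@@@@@@@@@@@@@@@@@@@@@@@@@@@@@@@@@@@@@@@@@@@@@@@@@@@@@@@@@@@@@@@@@@@@@@@@@@@@@@@@@@@@@@@@@@@@@@@@@@@@@@@@
 59 @@@@@@@@@@@@@@@@@@@@@@@@@@@@@@@@@@@@@@@@@@@@@@@@@@@@@@@@@@@@@@@@@@@@@@@@@@@@@@@@@@@@@@@@@@@@@@@@@@@@@@@@@@@@@@
 61 @@@@@@@@@@@@@@@@@@@@@@@@@@@
[... 7749 characters left out ...]
===-=======+@@@@@@@@@@@@@@@@@@@@@@@@@@@
247 @@@@@@@@@@@@@@@@@@@@@@%+===========---:::::::..:..:.:..........:-------===========+@@@@@@@@@@@@@@@@@@@@@@@@@@@
-0.061 0.044 [[310.1, 304.7], [330.8, 304.7]]
-0.061 0.062 [[309.4, 321.6], [331.8, 321.5]]
-0.061 0.076 [[308.7, 336.6], [332.6, 336.6]]
-0.049 0.044 [[309.9, 290.4], [331.0, 290.4]]
-0.049 0.062 [[309.2, 306.4], [332.0, 306.4]]
-0.049 0.076 [[308.5, 320.8], [332.9, 320.8]]
0.049 0.044 [[308.1, 153.2], [332.6, 153.1]]
0.049 0.062 [[307.1, 158.9], [333.9, 158.8]]
0.049 0.076 [[306.2, 164.1], [335.1, 164.1]]
0.061 0.044 [[307.9, 133.3], [332.8, 133.3]]
0.061 0.062 [[306.8, 137.2], [334.2, 137.2]]
0.061 0.076 [[305.8, 140.8], [335.4, 140.8]]
```

Request:
apply_moves(claw=[0, 0, 0, 0, 0, 0, 0], xyz=[[0, 0, 0.005], [0, 0, 0.005], [0, 0, 0.005], [0, 0, 0.005], [0, 0, 0.004], [0, 0, 0.004], [0, 0, 0]], twist=[[0, 0, 0], [0, 0, 0], [0, 0, 0], [0, 0, 0], [0, 0, 0], [0, 0, 0], [0, 0, 0]])

```text
clock: 36.3
position: [0.6126, 0.1456, 0.0463]
tool_rot: [-3.141, -0.0, 1.988]
force: [-1.6, -1.1, 0.3]
grip_width: 0.0125
finger_force: 112.0
```

Run:
```python
from h import *
s=bot.observe();print(s['clock'],s['position'],s['force'],s['moment'])
```

```text
36.3 [0.6126292  0.14563441 0.04629122] [-1.63943608 -1.10090549  0.32096243] [-0.17978792  0.35443455  0.13396908]
```

Request:
apply_moves(claw=[0, 0, 0, 0, 0], xyz=[[0, 0, 0.003], [0, 0, 0.003], [0, 0, 0.003], [0, 0, 0.003], [0, 0, 0]], twist=[[0, 0, 0], [0, 0, 0], [0, 0, 0], [0, 0, 0], [0, 0, 0]])

```text
clock: 36.8
position: [0.6128, 0.1456, 0.0344]
tool_rot: [-3.141, -0.0, 1.988]
force: [-1.9, -1.5, -0.4]
grip_width: 0.0127
finger_force: 111.9
```

Request:
apply_moves(claw=[0, 0, 0, 0, 0], xyz=[[0, 0, 0.003], [0, 0, 0.003], [0, 0, 0.002], [0, 0, 0.001], [0, 0, 0]], twist=[[0, 0, 0], [0, 0, 0], [0, 0, 0], [0, 0, 0], [0, 0, 0]])

```text
clock: 37.3
position: [0.6131, 0.1458, 0.0258]
tool_rot: [3.142, -0.0, 1.987]
force: [-0.4, -0.1, -0.6]
grip_width: 0.0127
finger_force: 112.0
```

Run:
```python
from h import *
s=bot.observe();print(s['clock'],s['position'],s['force'],s['moment'],s['grip_width'])
```

```text
37.3 [0.61307922 0.14578102 0.02579877] [-0.39095895 -0.08899211 -0.64861193] [-0.0061864   0.03590285  0.00695698] 0.012695193031845037
```

Request:
apply_moves(claw=[0, 0, 0, 0], xyz=[[0, 0, 0.001], [0, 0, 0.001], [0, 0, 0.001], [0, 0, 0]], twist=[[0, 0, 0], [0, 0, 0], [0, 0, 0], [0, 0, 0]])

```text
clock: 37.7
position: [0.6133, 0.1458, 0.0241]
tool_rot: [3.141, 0.001, 1.988]
force: [-6.2, -3.8, 19.0]
grip_width: 0.0125
finger_force: 114.5
```

Run:
```python
from h import *
s=bot.observe();print(s['clock'],s['position'],s['force'],s['moment'],s['grip_width'])
```

```text
37.7 [0.61328685 0.14580024 0.02405713] [-6.24392046 -3.79338303 19.02955361] [-0.76746742  1.32871995  0.05332607] 0.012524461554607574
```

Request:
apply_moves(claw=[0.02, 0.03, 0.03, 0.03, 0.03, 0.03, 0.03, 0.03, 0.03, 0.03], xyz=[[0, 0, 0], [0, 0, 0], [0, 0, 0], [0, 0, 0], [0, 0, -0.01], [0, 0, -0.02], [0, 0, -0.03], [0, 0, -0.04], [0, 0, -0.045], [0, 0, -0.045]], twist=[[0, 0, 0], [0, 0, 0], [0, 0, 0], [0, 0, 0], [0, 0, 0], [0, 0, 0], [0, 0, 0], [0, 0, 0], [0, 0, 0], [0, 0, 0]])

```text
clock: 38.7
position: [0.6126, 0.146, 0.2164]
tool_rot: [3.141, -0.0, 1.988]
force: [0.6, -0.8, 0.3]
grip_width: 0.0301
finger_force: 0.0
```

Run:
```python
from h import *
import pickle
f=save('wrist','g1.png');pickle.dump(f,open('g1.pkl','wb'));s=bot.observe();print(s['clock'],s['position'],s['force'])
for q in ('probe_mid','jaw'):print(q,[(np.round(d['position'],3).tolist(),round(d['score'],2)) for d in bot.find_in('wrist',q)])
a=np.radians(23.9);X=np.array([np.cos(a),np.sin(a)]);Y=np.array([-X[1],X[0]]);C=X*.619-Y*.1192
for y in(-.079,-.055,0,.055,.071,.093):print(y,[proj(f,np.r_[C+Y*y+X*x,.05]).round(1).tolist() for x in(-.006,.006)])
g=cv2.cvtColor(f['img'],cv2.COLOR_RGB2GRAY)
sm=cv2.resize(g[20:260,250:410],(107,80),interpolation=cv2.INTER_AREA)
for i,r in enumerate(sm): print('%3d'%(20+i*3),''.join(' .:-=+*#%@'[min(9,v//14)] for v in r))
```

```text
38.75 [0.61468765 0.14765152 0.22382687] [2.31661464 0.99723426 8.42744982]
probe_mid [([0.614, 0.144, 0.06], 0.95)]
jaw []
-0.079 [[313.9, 244.6], [324.4, 244.6]]
-0.055 [[313.8, 225.2], [324.5, 225.2]]
0 [[313.5, 177.5], [324.8, 177.5]]
0.055 [[313.2, 124.7], [325.1, 124.7]]
0.071 [[313.1, 108.3], [325.2, 108.3]]
0.093 [[313.0, 84.8], [325.3, 84.8]]
 20 @@@@@@@@@@@@@@@@@@@@@@@@@@@@@@@@@@@@@@@@@@@@@@@@@@@@@@@@@@@@@@@@@@@@@@@@@%*=-----+#@@@@@@@@@@@@@@@@@@@@@@@@
 23 @@@@@@@@@@@@@@@@@@@@@@@@@@@@@@@@@@@@@@@@@@@@@@@@@@@@@@@@@@@@@@@@@@@@@@@@@@@@%+-----=*@@@@@@@@@@@@@@@@@@@@@@
 26 @@@@@@@@@@@@@@@@@@@@@@@@@@@@@@@@@@@@@@@@@@@@@@@@@@@@@@@@@@@@@@@@@@@@@@@@@@@@@@@*=-----+%@@@@@@@@@@@@@@@@@@@
 29 @@@@@@@@@@@@@@@@@@@@@@@@@@@@@@@@@@@@@@@@@@@@@@@@@@@@@@@@@@@@@@@@@@@@@@@@@@@@@@@@@%+-----*@@@@@@@@@@@@@@@@@@
 32 @@@@@@@@@@@@@@@@@@@@@@@@@@@@@@@@@@@@@@@@@@@@@@@@@@@@@@@@@@@@@@@@@@@@@@@@@@@@@@@@@@@@#+*%@@@@@@@@@@@@@@@@@@@
 35 @@@@@@@@@@@@@@@@@@@@@@@@@@@@@@@@@@@@@@@@@@@@@@@@@@@@@@@@@@@@@@@@@@@@@@@@@@@@@@@@@@@@@@@@@@@@@@@@@@@@@@@@@@@
 38 @@@@@@@@@@@@@@@@@@@@@@@@@@@@@@@@@@@@@@@@@@@@@@@@@@@@@@@@@@@@@@@@@@@@@@
[... 7513 characters left out ...]
@@@@@@@@@@@@@@@@@@@@@@@@@@@@
242 @@@@@@@@@@@@@@@@@@@@@@@@@@@@@@@@@@@@@@@@@@@=:--::+@@@@@@@@@@@@@@@@@@@@@@@@@@@@@@@@@@@@@@@@@@@@@@@@@@@@@@@@@
245 @@@@@@@@@@@@@@@@@@@@@@@@@@@@@@@@@@@@@@@@@@@%*+++*%@@@@@@@@@@@@@@@@@@@@@@@@@@@@@@@@@@@@@@@@@@@@@@@@@@@@@@@@@
248 @@@@@@@@@@@@@@@@######***#@@@@@@@@@@@@@@@@@@@@@@@@@@@@@@@@@@@@@@@@%****#*#*#%@@@@@@@@@@@@@@@@@@@@@@@@@@@@@@
251 @@@@@@@@@@@@@@@%++++++=--+@@@@@@@@@@@@@@@@@@@@@@@@@@@@@@@@@@@@@@@@*::-======+@@@@@@@@@@@@@@@@@@@@@@@@@@@@@@
254 @@@@@@@@@@@@@@@*++++++=--=@@@@@@@@@@@@@@@@@@@@@@@@@@@@@@@@@@@@@@@@*:::=======#@@@@@@@@@@@@@@@@@@@@@@@@@@@@@
257 @@@@@@@@@@%@@%#++++++=---=@@@@@@@@@@@@@@@@@@@@@@@@@@@@@@@@@@@@@@@@*:::-======+%%%%%@@@@@@@@@@@@@@@@@@@@@@@@
```

Run:
```python
from h import *
f=save('scene','s9.png');a=cv2.imread('pics/s7.png').astype(int);b=cv2.imread('pics/s9.png').astype(int);c=cv2.imread('pics/scene1.png').astype(int)
d=lambda p,q,x0,x1,y0,y1:(np.abs(cv2.GaussianBlur((p-q).astype(np.float32),(0,0),1)).max(2)[y0:y1,x0:x1]>25)
print('stand+loupe vs s7',d(a,b,225,310,160,240).sum())
for n,r in dict(dispenser=(312,334,182,216),spool=(210,232,165,187),terminals=(362,396,282,316),display=(220,272,246,290),meter=(418,476,266,316),driver=(236,260,112,148),smallstand=(350,392,175,222),blueprobe=(288,328,116,134)).items(): print(n,d(c,b,*r).sum())
for p in [(.5416,-.1167,.13),(.617,.146,.05)]:print(proj(f,p))
print([(np.round(x['position'],3).tolist(),round(x['score'],2)) for x in bot.find_in('scene','loupe_mid')],[(np.round(x['position'],3).tolist(),round(x['score'],2)) for x in bot.find_in('scene','probe_mid')])
s=bot.observe();print(s['clock'],s['force'],s['position'])
```

```text
stand+loupe vs s7 75
dispenser 528
spool 0
terminals 0
display 0
meter 0
driver 0
smallstand 73
blueprobe 344
[282.78392602 183.12305698]
[325.92230915 257.02331645]
[([0.547, -0.108, 0.116], 0.73), ([0.803, -0.022, 0.019], 0.23)] [([0.616, 0.136, 0.054], 0.63), ([0.215, -0.333, 0.01], 0.55)]
39.0 [-0.32529163  0.4178077  -0.02944396] [0.61269988 0.14547995 0.21292796]
```

Request:
apply_moves(claw=[0.03, 0.03, 0.03, 0.03, 0.03, 0.03, 0.03, 0.03, 0.03, 0.03, 0.03], xyz=[[0, 0, -0.04], [0, 0, -0.04], [0, 0, -0.04], [0.03, 0, 0], [0.04, 0, 0], [0.04, 0, 0], [0.04, 0, 0], [0.04, 0, 0], [0.04, 0, 0], [0.03, 0, 0], [0, 0, 0]], twist=[[0, 0, 0], [0, 0, 0], [0, 0, 0], [0, 0, 0], [0, 0, 0], [0, 0, 0], [0, 0, 0], [0, 0, 0], [0, 0, 0], [0, 0, 0], [0, 0, 0]])

```text
clock: 40.1
position: [0.5044, 0.3874, 0.3322]
tool_rot: [-3.14, -0.002, 1.994]
force: [-0.6, -0.5, 0.2]
grip_width: 0.0299
finger_force: 0.0
```

Run:
```python
from h import *
f=save('scene','s10.png');a=cv2.imread('pics/s7.png').astype(int);b=cv2.imread('pics/s10.png').astype(int);c=cv2.imread('pics/scene1.png').astype(int)
D=lambda p,q:np.abs(cv2.GaussianBlur((p-q).astype(np.float32),(0,0),1)).max(2)>25
for n,p,r in [('stand',a,(225,310,160,240)),('loupe',a,(268,296,160,205)),('dispenser',c,(312,334,182,216)),('smallstand',c,(350,392,175,222)),('blue',c,(288,328,116,134))]:
    m=D(p,b)[r[2]:r[3],r[0]:r[1]];ys,xs=np.where(m);print(n,m.sum(),(xs.min()+r[0],xs.max()+r[0],ys.min()+r[2],ys.max()+r[2]) if m.any() else '')
print(bot.observe()['position'],[(np.round(x['position'],3).tolist(),round(x['score'],2)) for n in('scene','top') for x in bot.find_in(n,'dispenser')])
```

```text
stand 74 (np.int64(286), np.int64(293), np.int64(160), np.int64(174))
loupe 74 (np.int64(286), np.int64(293), np.int64(160), np.int64(174))
dispenser 0 
smallstand 0 
blue 0 
[0.5060295  0.38525918 0.3320679 ] [([0.471, 0.003, 0.077], 0.64), ([0.453, -0.01, 0.088], 0.52)]
```

```bash
python3 -c "
from workcell import bot
print(bot.job_done())"
```

```text
the job is handed in; nothing more can be done
None
```

The job is handed in at about 40 s of the 72 s; no verdict came back: the stand's empty hook faces front (within about 1.5° of the pointer, by my measurement), the loupe hangs upright on it by its bail, and the probe is home in both forks with the jaw over it, while the bystanders I compared before and after had not moved.

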